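# Swap the fired lamp for a fresh one behind the jars

## Task

Set the two jars aside upright on the straw mat, then take the fired orange three-wick lamp from between them and lay it in the middle of the dark kiln slab, lengthways along it, and lay the raw grey lamp in its place, in the middle of and along the green strip on the drying board. Only then put each jar back upright in the middle of the tile it came from (orange jar on the blue tile, dark grey jar on the white tile). Knock nothing over and leave the stack of saucers where it is.

Things in the scene. Friction and masses are not known exactly. Their poses are not given: they have to be found in the camera images.
- jar_red_centre (a point): Orange terracotta jar with a dark brown band, round, upright, 62 mm across its straight-sided belly (from 18 to 56 mm up), 80 mm tall with an open mouth 50 mm across, foot 48 mm across; about 0.3 kg. The point is its centre, 40 mm above its underside; z is up its axis. At the start it stands on the blue tile.
- jar_grey_centre (a point): Dark grey, nearly black smoked jar with a light grey band, of the same shape and size as the orange one (62 mm belly, 80 mm tall). The point is its centre, 40 mm above its underside; z is up its axis. At the start it stands on the white tile.
- lamp_fired_centre (a point): Fired orange terracotta three-wick oil lamp: an oblong clay bar 100 mm long (its x), 42 mm wide (its y), 44 mm high, with three small round wells in its top (their rims add 4 mm). About 0.28 kg. The point is the centre of the bar, 22 mm above its underside. At the start it lies along the green strip with a jar close to each long side (gap about 12 mm), so that fingers fit only once the jars are gone.
- lamp_raw_centre (a point): Raw, unfired light grey clay three-wick lamp, rigid, same shape and size as the fired one (100 x 42 x 44 mm, long along its x). The point is the centre of the bar, 22 mm above its underside. At the start it lies alone on the bench top (height 0).
- tile_blue: Blue square tile, 76 x 76 x 4 mm, fixed on the drying board (a 12 mm thick, 188 x 238 mm wooden board): home of the orange jar. Origin at the centre of its underside; its top is 4 mm above that. Its x is parallel to the green strip; its centre is 64 mm from that of the green strip, to one side, the white tile being on the other.
- tile_white: White square tile, 76 x 76 x 4 mm, fixed on the drying board: home of the dark grey jar. Origin at the centre of its underside; its top is 4 mm above that. Its x is parallel to the green strip.
- tile_mid: Green painted strip, 150 mm long (its x), 50 mm wide (its y), 4 mm thick, fixed on the drying board between the two tiles: the lamp's place. Origin at the centre of its underside; its top is 4 mm above that.
- mat: Straw-coloured woven mat with thin darker stripes, fixed flat on the bench, 150 mm (its x) by 250 mm (its y), 6 mm thick: the side area for the jars. Origin at the centre of its underside.
- slab: Dark grey kiln slab, fixed on the bench, 150 mm long (its x), 80 mm wide (its y), 15 mm thick: where the fired lamp goes. Origin at the centre of its underside.
- saucers_centre (a point): Bystander: a stack of small clay saucers, by turns orange and pale,, 70 mm across and 66 mm tall, standing near the bench's far edge. Leave it alone. The point is its centre, 33 mm up.
There are look-alikes about, which are no part of the job. There is more than one size of the part that bears lamp_raw_centre; the job needs the smallest. Leave any turquoise look-alike of the part that bears jar_grey_centre alone.

How it is judged (in metres and radians):
On the way, in this order (a step that is already met when the one before it is completed fails the run):
1. both jars stand upright and released on the straw mat, the fired lamp still in its place (x of jar_red_centre in the frame of mat between -0.075 and 0.075 m and y of jar_red_centre in the frame of mat between -0.125 and 0.125 m and z of jar_red_centre in the frame of mat between 0.036 and 0.056 m and angle between each of jar_red_centre, jar_grey_centre's own z axis and vertical below 0.15 rad and contact force between the fingers and jar_red below 0.5 N and linear speed of each of jar_red, jar_grey below 0.03 m/s and x of jar_grey_centre in the frame of mat between -0.075 and 0.075 m and y of jar_grey_centre in the frame of mat between -0.125 and 0.125 m and z of jar_grey_centre in the frame of mat between 0.036 and 0.056 m and contact force between the fingers and jar_grey below 0.5 N and horizontal distance between lamp_fired_centre and tile_mid below 0.03 m), for 0.2 s.
2. the fired lamp lies released in the middle of the kiln slab, along it, the jars still on the mat (x of jar_red_centre in the frame of mat between -0.075 and 0.075 m and y of jar_red_centre in the frame of mat between -0.125 and 0.125 m and z of jar_red_centre in the frame of mat between 0.036 and 0.056 m and angle between each of jar_red_centre, jar_grey_centre's own z axis and vertical below 0.15 rad and contact force between the fingers and jar_red below 0.5 N and linear speed of each of jar_red, jar_grey, lamp_fired below 0.03 m/s and x of jar_grey_centre in the frame of mat between -0.075 and 0.075 m and y of jar_grey_centre in the frame of mat between -0.125 and 0.125 m and z of jar_grey_centre in the frame of mat between 0.036 and 0.056 m and contact force between the fingers and jar_grey below 0.5 N and horizontal distance between lamp_fired_centre and slab below 0.015 m and angle between the x axis of lamp_fired and the x axis of slab, either way round below 0.25 rad and angle between lamp_fired_centre's own z axis and vertical below 0.1 rad and z of lamp_fired_centre in the frame of slab between 0.031 and 0.045 m and contact force between the fingers and lamp_fired below 0.5 N), for 0.2 s.
3. the raw lamp lies released in the middle of the green strip, along it, the jars still on the mat (all of step 2 and horizontal distance between lamp_raw_centre and tile_mid below 0.012 m and angle between the x axis of lamp_raw and the x axis of tile_mid, either way round below 0.2 rad and angle between lamp_raw_centre's own z axis and vertical below 0.1 rad and z of lamp_raw_centre in the frame of tile_mid between 0.02 and 0.034 m and contact force between the fingers and lamp_raw below 0.5 N and linear speed of lamp_raw below 0.03 m/s), for 0.2 s.
At the end, for the whole second after the job is handed in: Each jar upright within 15 mm of its own tile's middle (orange blue, grey white); fired lamp flat on the slab within 15 mm of its middle and 0.25 rad of its length; raw lamp flat on the green strip within 12 mm and 0.2 rad; all released and at rest (horizontal distance between jar_red_centre and tile_blue below 0.015 m and angle between each of jar_red_centre, jar_grey_centre, lamp_fired_centre, lamp_raw_centre's own z axis and vertical below 0.1 rad and z of jar_red_centre in the frame of tile_blue between 0.038 and 0.05 m and contact force between the fingers and jar_red below 0.5 N and linear speed of each of jar_red, jar_grey, lamp_fired, lamp_raw below 0.03 m/s and horizontal distance between jar_grey_centre and tile_white below 0.015 m and z of jar_grey_centre in the frame of tile_white between 0.038 and 0.05 m and contact force between the fingers and jar_grey below 0.5 N and horizontal distance between lamp_fired_centre and slab below 0.015 m and angle between the x axis of lamp_fired and the x axis of slab, either way round below 0.25 rad and z of lamp_fired_centre in the frame of slab between 0.031 and 0.045 m and contact force between the fingers and lamp_fired below 0.5 N and horizontal distance between lamp_raw_centre and tile_mid below 0.012 m and angle between the x axis of lamp_raw and the x axis of tile_mid, either way round below 0.2 rad and z of lamp_raw_centre in the frame of tile_mid between 0.02 and 0.034 m and contact force between the fingers and lamp_raw below 0.5 N); the robot touches nothing.
It fails at once if the stack of saucers is moved more than 20 mm (distance of saucers_centre from where it was at the start of the episode above 0.02 m).
It fails at once if the orange jar is tipped over (angle between jar_red_centre's own z axis and vertical above 0.7 rad).
It fails at once if the dark grey jar is tipped over (angle between jar_grey_centre's own z axis and vertical above 0.7 rad).
It fails at once if the fired lamp is tipped over (angle between lamp_fired_centre's own z axis and vertical above 0.7 rad).
It fails at once if the raw lamp is tipped over (angle between lamp_raw_centre's own z axis and vertical above 0.7 rad).
It also fails if it takes over 134 s, if anything falls off the work surface, if the arm or the gripper's body presses on something with over 40 N, if the wrist force passes 120 N, or if a joint passes its speed limit or range.

## Robot

A 6-joint arm with a two-finger parallel gripper is mounted at the origin on the work surface. World frame = base frame: x ahead of the robot, y to its left, z up, the work surface at z = 0. Lengths are in mm, angles in rad, forces in N, time in s.
With the tool pointing down it reaches from about 350 to 875 mm from the base axis. Payload 4.2 kg.
Tool frame: the origin (TCP) lies midway between the tips of the shut fingers; the grasp point (between the pads) lies 19 mm behind it (arm.tcp_to_grasp is the distance from the TCP to the grasp point, in mm); z points along the fingers, y is the line along which they close (so a half turn about z gives the same grasp; the last joint's range is limited). The gripper opens to 85 mm and grips with 20 to 120 N. Pads are 22 mm wide; open, the fingers measure 114 mm over their backs; the gripper's body (76 mm by 85 mm) begins 54 mm behind the grasp point. The pads swing forward as they close: fully open they stand 13 mm farther back than shut.
Start: joints at [1.416, 0.385, 0.008, 0, -1.194, -0.259], TCP at [251.274, 572.242, 231.312] pointing down, gripper open.
Joint ranges: [-3.14, 3.14], [-1.21, 2.06], [-1.07, 1.41], [-3.16, 2.05], [-2.99, -0.16], [-3.1, 3.1]. Speed limits (rad/s): [2.79, 2.79, 3.14, 3.14, 3.14, 3.14].

## Interface

Orientations are given as a unit quaternion [x, y, z, w].
In Python, from bench import arm, imaging, job, models gives the robot as it stands.
- The arm moves only by the tool arm_command, never from a script. Its argument "rows" is a list of rows, each an object with "grip": the opening, from 0 (shut) to 1 (fully open); "linear": the shift along the tool's x, y, z in mm, a list of three; "rot": the turn, a rotation vector about the tool's x, y, z in rad, a list of three. In form: [{"grip": grip, "linear": [tx, ty, tz], "rot": [rx, ry, rz]}, ...]. A call has 1 to 10 rows; each row is the pose to reach, as a shift and turn from the pose commanded when the call began, along the tool's axes at that moment; what a row does not reach only later rows make up. A row lasts 1/8 s, in which the tool goes at most 62.5 mm and 10.7 degrees, less where a joint would pass 70% of its speed; a pose out of reach is approached as far as the arm can. A call with a gripper value outside its range is refused whole. The fingers move at their own pace and stop on an object; the grip force is fixed at half the most. Time passes only in rows, so rows that repeat a pose let the fingers close. It gives the time, the measured TCP pose, the force, the opening and the grip force at its end, in the units of the state.
- arm.read_state(): the state, without advancing time (a new reading comes with each control period).
- imaging.get_image(name): name is "side" or "top" or "wrist"; returns a dict with "frame" (420x560x3 uint8, red, green, blue), "fx", "fy", "cx", "cy" (pixels), "extrinsics" (4x4, takes a point from world to camera coordinates); the wrist camera has in their place "T_tool_cam" (4x4, takes a point from camera to tool coordinates, whose origin is the TCP and whose axes are the flange's). Camera axes: x right, y down, z forward; pixel columns grow to the right and rows downward; lengths in mm; the calibration is good to about 2 mm. A picture is of the moment at which its call begins: read the wrist's pose just before it. There is no depth.
- job.job_done(): hands the job in; it is judged then, once.
Trained networks look in a picture, given as the dict that the camera call returned (one of the last four; its "shot" number tells which), for a name from the list of things; names that differ only in an ending like _2 or _b are one class to them, and where a whole thing is asked for, a point or a joint stands for the part that bears it (a point fixed in the world has none). Each returns a list of dicts, best first, with "score" (0 to 1); they miss things now and then, are a little off and sometimes report something else, mostly with a low value. They report only what shows in the picture. A call takes as long as a camera call. They do not tell look-alikes from the thing itself.
- models.spot_in(picture, query): "rect" ([left, top, right, bottom] in pixels, round what is visible of it).
- models.tip_of(picture, query): "pixel" ([column, row] in pixels: a listed point, or the origin of a listed thing).
The state is a dict: "clock": time; "joints": joint angles; "joint_vel": joint speeds; "joint_efforts": joint torques, N m; "position": TCP position; "ee_rot": TCP orientation; "contact_force": force on the tool from outside, world axes, zero at the start; "wrist_torque": the same for the moment, N m; "gripper_width": finger opening in mm; "grasp_force": force on a finger pad.
Only numpy, scipy, OpenCV 4.12 (cv2) and the standard library are available. Lean on these libraries where they do the work, as an engineer would, in place of code of your own. Each camera call takes 0.05 s, during which the arm holds its last target. There are 200 camera calls.

## Working session

There is one attempt and no reset: what is moved stays moved. The work goes in short steps, Python scripts to look and compute and a tool call to move; the robot and the scene stay as the last step left them, time stands still between calls to the robot, and variables do not carry over. Pictures are saved under pics/ and viewed, at most 14 in all, crops included, and the job is handed in when it is done.

Besides the shell and the picture viewer there is one more tool, called after "Request:" in YAML: its name, and indented under it one key for each argument. arm_command: Moves the arm, as the interface text tells. Its arguments: {"type":"object","properties":{"rows":{"type":"array"}},"required":["rows"]}

```bash
mkdir -p pics
cat > h.py <<'E'
from bench import arm, imaging, job, models
import numpy as np, cv2
from scipy.spatial.transform import Rotation as R
def ray(im,px,st=None):
    K=np.array([[im["fx"],0,im["cx"]],[0,im["fy"],im["cy"]],[0,0,1]])
    d=np.linalg.inv(K)@[px[0],px[1],1]
    if "extrinsics" in im: T=np.linalg.inv(np.array(im["extrinsics"]))
    else:
        W=np.eye(4);W[:3,:3]=R.from_quat(st["ee_rot"]).as_matrix();W[:3,3]=st["position"]
        T=W@np.array(im["T_tool_cam"])
    return T[:3,3],T[:3,:3]@d
def at(im,px,z,st=None):
    o,d=ray(im,px,st); return o+d*(z-o[2])/d[2]
def shot(n):
    st=arm.read_state(); im=imaging.get_image(n); return st,im
def save(im,name): cv2.imwrite("pics/"+name,cv2.cvtColor(np.asarray(im["frame"]),cv2.COLOR_RGB2BGR))
E
cat > a.py <<'E'
from h import *
np.set_printoptions(precision=1,suppress=True)
s=arm.read_state();print(s)
Z=dict(jar_red_centre=40+16,jar_grey_centre=56,lamp_fired_centre=38,lamp_raw_centre=22,tile_blue=12,tile_white=12,tile_mid=12,mat=0,slab=0,saucers_centre=33)
for n in ("top","side"):
    st,im=shot(n);save(im,n+"0.png")
    print(n,np.linalg.inv(np.array(im["extrinsics"]))[:3,3])
    for q,z in Z.items():
        for r in models.tip_of(im,q)[:4]: print(q,np.round(r["score"],2),np.array(r["pixel"]),at(im,r["pixel"],z))
E
python3 a.py
```

```text
{'clock': 0.0, 'joints': array([ 1.4,  0.4,  0. , -0. , -1.2, -0.3]), 'joint_vel': array([ 0., -0., -0., -0., -0., -0.]), 'joint_efforts': array([  0. , -39.2,  18.8,   4.2,  -0. ,  -0. ]), 'position': array([251.1, 571.7, 230.2]), 'ee_rot': array([ 1. , -0.2, -0. ,  0. ]), 'contact_force': array([-0.5, -0.3,  0.1]), 'wrist_torque': array([-0.1, -0. , -0. ]), 'grasp_force': 0.0, 'gripper_width': 85.63934513810516}
top [ 418.7  -49.  1018.6]
jar_red_centre 0.68 [348.7 233.2] [ 547.4 -223.4   56. ]
jar_grey_centre 0.81 [449.8 234.3] [ 541.2 -465.9   56. ]
jar_grey_centre 0.62 [396.4 226.8] [ 561.3 -338.8   56. ]
lamp_fired_centre 0.91 [374.4 226.7] [ 564.9 -290.3   38. ]
lamp_raw_centre 0.74 [303.2 330.5] [ 320.9 -110.9   22. ]
lamp_raw_centre 0.62 [200.6 169.5] [720.2 139.2  22. ]
lamp_raw_centre 0.61 [249.7 266.4] [474.1  15.5  22. ]
tile_blue 0.54 [342.5 235.9] [ 546.8 -215.5   12. ]
tile_white 0.86 [395.7 227.9] [ 565.  -350.1   12. ]
tile_mid 0.61 [368.9 233.5] [ 551.8 -281.9   12. ]
tile_mid 0.53 [393.6 226.9] [ 567.6 -344.9   12. ]
tile_mid 0.33 [264.9 206.6] [624.1 -22.5  12. ]
[... 170 characters left out ...]
6.5] [ 566.3 -286.6   33. ]
side [  335.2 -1108.9   679. ]
jar_red_centre 0.71 [289.9 251.8] [ 544.4 -222.    56. ]
jar_grey_centre 0.73 [311.6 282.5] [ 562.6 -340.5   56. ]
jar_grey_centre 0.62 [319.4 332. ] [ 538.3 -482.3   56. ]
lamp_fired_centre 0.67 [301.2 272.3] [ 556.6 -278.8   38. ]
lamp_raw_centre 0.95 [245.6 215.1] [479.   22.6  22. ]
lamp_raw_centre 0.83 [187.9 246.5] [319.4 -97.4  22. ]
lamp_raw_centre 0.57 [316.2 186.3] [711.4 146.8  22. ]
tile_white 0.6 [309.3 300.9] [ 557.6 -345.1   12. ]
tile_mid 0.73 [304.5 276. ] [ 569.4 -260.1   12. ]
mat 0.77 [231.2 182.9] [469.9 271.1   0. ]
slab 0.84 [300.1 219.2] [626.3   5.3   0. ]
saucers_centre 0.83 [376.9 215.4] [814.5 -74.3  33. ]
```

View pics/top0.png

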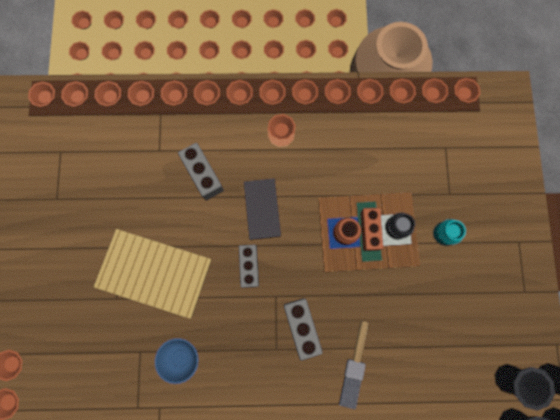

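View pics/side0.png

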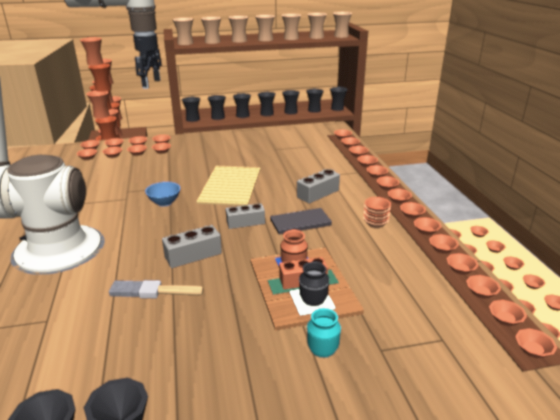

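The top view shows the board at (370,232), with the orange jar at (347,230), the fired lamp at (373,229) and the dark jar at (400,225). The slab is at (263,209), the mat at (153,274) and the saucers at (281,130).

Look-alikes, by top-view pixel:
- **Raw lamp:** grey lamps at (249,266), (303,330) and (200,170). The smallest is (249,266), about 42 px or 100 mm long; the other two are about 60 px.
- **Dark jar:** black at (400,225) against turquoise at (451,232). I choose the black one.

Next I measure the outlines and check the choice in a close crop.

```bash
cat > b.py <<'E'
from h import *
np.set_printoptions(precision=1,suppress=True)
st,im=shot("top"); f=np.asarray(im["frame"]); hsv=cv2.cvtColor(f,cv2.COLOR_RGB2HSV)
H,S,V=[hsv[...,i].astype(int) for i in range(3)]
def rect(mask,box,z,name):
    m=np.zeros(mask.shape,np.uint8); l,t,r,b=box; m[t:b,l:r]=mask[t:b,l:r]
    n,lab,stt,_=cv2.connectedComponentsWithStats(m); k=1+np.argmax(stt[1:,4])
    c=max(cv2.findContours((lab==k).astype(np.uint8),0,2)[0],key=cv2.contourArea)[:,0]
    w=np.array([at(im,p,z)[:2] for p in c],np.float32)
    (cx,cy),(a,bb),th=cv2.minAreaRect(w)
    if a<bb: a,bb,th=bb,a,th+90
    print(name,"c",np.array([cx,cy]),"size",round(a),round(bb),"long-axis yaw",round((th+90)%180-90,1))
rect((S<70)&(V<110),(235,170,290,248),15,"slab")
rect((S<70),(232,236,266,295),44,"raw?")
rect((S<70),(280,290,330,365),60,"big1"); rect((S<70),(172,138,228,205),60,"big2")
rect((H>18)&(H<32)&(V>140)&(S>60),(85,220,220,325),6,"mat")
rect((H>65)&(H<95)&(S>60),(350,190,392,270),16,"green")
print(im["fx"],im["cx"],im["cy"]); print(f[205,262],f[262,258],f[275,150],f[255,370],f[210,420])
s,w=shot("wrist"); print(w["fx"],np.array(w["T_tool_cam"])); print(R.from_quat(s["ee_rot"]).as_matrix())
c=f[185:345,225:435]; c=cv2.resize(c,None,fx=3.6,fy=3.6,interpolation=cv2.INTER_CUBIC); cv2.imwrite("pics/crop1.png",c[...,::-1])
E
python3 b.py
```

```text
slab c [619.5 -14.4] size 149 79 long-axis yaw 5.5
raw? c [475.2  17.6] size 101 44 long-axis yaw 3.5
big1 c [ 328.8 -107.2] size 131 55 long-axis yaw 16.1
big2 c [705.3 132.7] size 141 55 long-axis yaw 29.2
mat c [463.9 256. ] size 252 152 long-axis yaw 71.5
green c [ 498.3 -283.3] size 45 27 long-axis yaw 87.1
406.82555626918986 281.11779460268383 217.12498149746082
[76 72 73] [91 71 52] [196 168 110] [52 90 72] [117  92  65]
295.4941722655321 [[  -0.    -1.    -0.3   73.5]
 [   1.    -0.     0.    -0.1]
 [  -0.    -0.3    1.  -142.5]
 [   0.     0.     0.     1. ]]
[[ 0.9 -0.4  0. ]
 [-0.4 -0.9 -0. ]
 [ 0.   0.  -1. ]]
```

View pics/crop1.png

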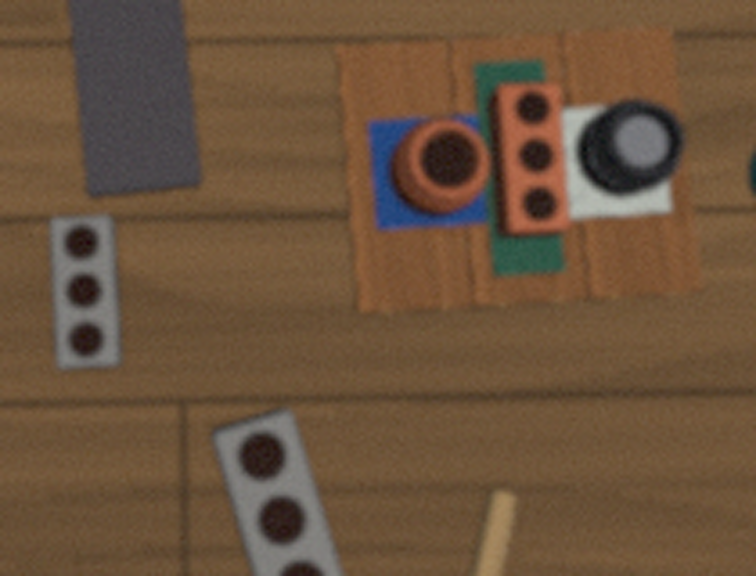

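The crop confirms the choice: the small grey lamp (crop 85,290) is clearly smaller than its neighbour, and the board and green strip are yawed about 5.4°. I'll plan a view pose over the board.

```bash
cat > go.py <<'E'
import sys; from h import *
np.set_printoptions(precision=1,suppress=True)
def go(x,y,z,psi,st=None):
    st=st or arm.read_state(); M=R.from_quat(st["ee_rot"]).as_matrix()
    p=np.radians(psi); c,s=np.cos(p),np.sin(p); T=np.array([[c,s,0],[s,-c,0],[0,0,-1]])
    rv=R.from_matrix(M.T@T).as_rotvec()
    print("lin",M.T@(np.array([x,y,z])-st["position"]),"rot",np.round(rv,3),"| now",st["position"],"psi",np.degrees(np.arctan2(M[1,0],M[0,0])).round(2),"t",st["clock"])
if __name__=="__main__":
    a=list(map(float,sys.argv[1:]))
    for i in range(0,len(a),4): go(*a[i:i+4])
E
python3 go.py 546 -205 200 -84.6
python3 -c "
from h import *
im=imaging.get_image('top')
for p in [(369.3,231.5)]: print(at(im,p,16))"
```

```text
lin [582.4 593.1  31.3] rot [0.  0.  1.1] | now [251.3 572.2 231.3] psi -23.71 t 1.2
[ 556.31758639 -282.24650341   16.        ]
```

Request:
arm_command:
  rows:
    - {"grip":1,"linear":[582,593,31],"rot":[0,0,1.063]}
    - {"grip":1,"linear":[582,593,31],"rot":[0,0,1.063]}
    - {"grip":1,"linear":[582,593,31],"rot":[0,0,1.063]}
    - {"grip":1,"linear":[582,593,31],"rot":[0,0,1.063]}
    - {"grip":1,"linear":[582,593,31],"rot":[0,0,1.063]}
    - {"grip":1,"linear":[582,593,31],"rot":[0,0,1.063]}
    - {"grip":1,"linear":[582,593,31],"rot":[0,0,1.063]}
    - {"grip":1,"linear":[582,593,31],"rot":[0,0,1.063]}
    - {"grip":1,"linear":[582,593,31],"rot":[0,0,1.063]}
    - {"grip":1,"linear":[582,593,31],"rot":[0,0,1.063]}

```text
clock: 2.5
position: [473.3, -13.7, 208.5]
ee_rot: [0.74, -0.673, 0.0, -0.001]
contact_force: [1.1, 0.4, -0.1]
gripper_width: 85.2
grasp_force: 0.0
```

```bash
python3 go.py 546 -205 200 -84.6
```

```text
lin [197.3 -54.4   8.6] rot [-0.  0.  0.] | now [473.3 -13.7 208.5] psi -84.59 t 2.5
```

Request:
arm_command:
  rows:
    - {"grip":1,"linear":[197,-54,9],"rot":[0,0,0]}
    - {"grip":1,"linear":[197,-54,9],"rot":[0,0,0]}
    - {"grip":1,"linear":[197,-54,9],"rot":[0,0,0]}
    - {"grip":1,"linear":[197,-54,9],"rot":[0,0,0]}
    - {"grip":1,"linear":[197,-54,9],"rot":[0,0,0]}

```text
clock: 3.12
position: [544.7, -203.6, 198.4]
ee_rot: [0.739, -0.674, -0.0, 0.0]
contact_force: [0.6, 0.5, -0.4]
gripper_width: 85.3
grasp_force: 0.0
```

```bash
cat > c.py <<'E'
from h import *
np.set_printoptions(precision=1,suppress=True)
st,im=shot("wrist"); save(im,"w1.png"); print(st["position"])
for q,z in dict(jar_red_centre=56,jar_grey_centre=56,lamp_fired_centre=38,tile_blue=12,tile_white=12,tile_mid=12).items():
    for r in models.tip_of(im,q)[:2]: print(q,np.round(r["score"],2),np.array(r["pixel"]),at(im,r["pixel"],z,st))
np.save("w1.npy",np.array([st["position"],R.from_quat(st["ee_rot"]).as_rotvec()]))
E
python3 c.py
```

```text
[ 544.7 -203.6  198.4]
jar_red_centre 0.88 [274.  175.5] [ 555.3 -221.5   56. ]
jar_grey_centre 0.96 [273.7  30.9] [ 565.9 -346.2   56. ]
lamp_fired_centre 0.88 [274.1 114.3] [ 560.4 -278.5   38. ]
tile_blue 0.75 [276.6 177.7] [ 552.7 -210.8   12. ]
```

View pics/w1.png

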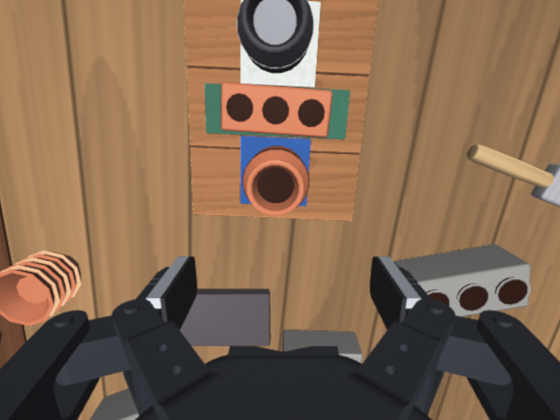

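The wrist view shows the orange jar mouth at about (276,183), the fired lamp's top at (275,110) and the green strip with corners near (206,84), (349,90), (346,138) and (205,131). The grey jar is at the top, near (275,20).

```bash
cat > d.py <<'E'
from h import *
np.set_printoptions(precision=1,suppress=True)
st,im=shot("wrist"); f=np.asarray(im["frame"]); hsv=cv2.cvtColor(f,cv2.COLOR_RGB2HSV).astype(int); H,S,V=hsv[...,0],hsv[...,1],hsv[...,2]
def pr(name,m,z,box):
    k=np.zeros(m.shape,np.uint8); l,t,r,b=box; k[t:b,l:r]=m[t:b,l:r]
    p=cv2.findNonZero(k)[:,0]; h=cv2.convexHull(p)[:,0]
    w=np.array([at(im,q,z,st)[:2] for q in h],np.float32); print(name,cv2.minAreaRect(w), cv2.minEnclosingCircle(w))
pr("green",(H>65)&(H<98)&(S>60)&(V>40),16,(190,70,365,150))
pr("blue",(H>102)&(H<125)&(S>110),16,(225,130,325,215))
pr("white",(S<50)&(V>170),16,(235,40,330,92))
dark=(V<75)
pr("jar mouth",dark,94,(250,158,305,205))
pr("lamp orange",(H<12)&(S>100)&(V>150),40,(215,80,335,134))
pr("jar orange",((H<12)|(H>170))&(S>100),94,(240,147,312,218))
E
python3 d.py
```

```text
green ((558.9776611328125, -281.5187683105469), (148.15740966796875, 48.4461669921875), 2.667818784713745) ((558.9552612304688, -281.76434326171875), 77.5682373046875)
blue ((555.8641967773438, -218.1107940673828), (75.14362335205078, 74.25269317626953), 3.2056915760040283) ((555.8777465820312, -218.18765258789062), 51.45098876953125)
white ((561.2991943359375, -328.21563720703125), (76.23209381103516, 41.45359802246094), 2.683049440383911) ((561.4066772460938, -328.5340881347656), 42.80122756958008)
jar mouth ((553.4624633789062, -220.5758056640625), (30.002239227294922, 30.55167579650879), 5.453371047973633) ((553.9005126953125, -221.30960083007812), 16.30965232849121)
lamp orange ((559.538330078125, -283.0340270996094), (105.46884155273438, 43.829341888427734), 1.1826481819152832) ((559.5809936523438, -283.01318359375), 55.68218994140625)
jar orange ((554.376708984375, -222.1663055419922), (59.10400390625, 58.00609588623047), 3.0670294761657715) ((554.837646484375, -227.0732421875), 37.93080520629883)
```

```bash
python3 go.py 554.5 -221.3 198 -87.3 554.5 -221.3 33 -87.3
```

```text
lin [20.2 -7.7  1.5] rot [-0. -0.  0.] | now [ 544.9 -201.9  199.5] psi -84.53 t 3.525
lin [ 20.2  -7.6 166.5] rot [-0. -0.  0.] | now [ 544.9 -201.9  199.5] psi -84.53 t 3.525
```

```bash
python3 -c "
from h import *
for i in range(5): s=arm.read_state(); print(s['clock'],s['position'],s['joint_vel'].round(4)); imaging.get_image('side')"
```

```text
3.525 [ 544.88207281 -201.90527817  199.45978948] [-0.0065  0.003   0.0028  0.0027 -0.0007 -0.0009]
3.575 [ 544.89066924 -202.09714966  199.40245761] [-0.0068  0.0045  0.0008  0.0017  0.0025  0.0003]
3.625 [ 544.88824015 -202.27251951  199.30371887] [-0.0062  0.0042  0.0021  0.0005 -0.0009 -0.0007]
3.675 [ 544.86405858 -202.41997957  199.22373541] [-0.0042  0.005   0.003  -0.001  -0.0009  0.0001]
3.725 [ 544.86476863 -202.54411102  199.12772877] [-0.0017  0.0019  0.0005 -0.0005 -0.0009  0.0007]
```

Request:
arm_command:
  rows:
    - {"grip":1,"linear":[19,-7.5,1],"rot":[0,0,0.048]}
    - {"grip":1,"linear":[19,-7.5,1],"rot":[0,0,0.048]}
    - {"grip":1,"linear":[19,-7.5,60],"rot":[0,0,0.048]}
    - {"grip":1,"linear":[19,-7.5,120],"rot":[0,0,0.048]}
    - {"grip":1,"linear":[19,-7.5,145],"rot":[0,0,0.048]}
    - {"grip":1,"linear":[19,-7.5,166],"rot":[0,0,0.048]}
    - {"grip":1,"linear":[19,-7.5,166],"rot":[0,0,0.048]}

```text
clock: 4.65
position: [552.8, -221.2, 31.1]
ee_rot: [0.723, -0.691, -0.002, 0.001]
contact_force: [-0.5, -0.4, -0.1]
gripper_width: 85.4
grasp_force: 0.0
```

```bash
python3 go.py 554.5 -221.3 33 -87.3;python3 -c "
from h import *
st,im=shot('wrist'); save(im,'w2.png')"
```

```text
lin [ 0.2 -1.7 -1.9] rot [ 0.  0. -0.] | now [ 552.8 -221.2   31.1] psi -87.41 t 4.65
```

View pics/w2.png

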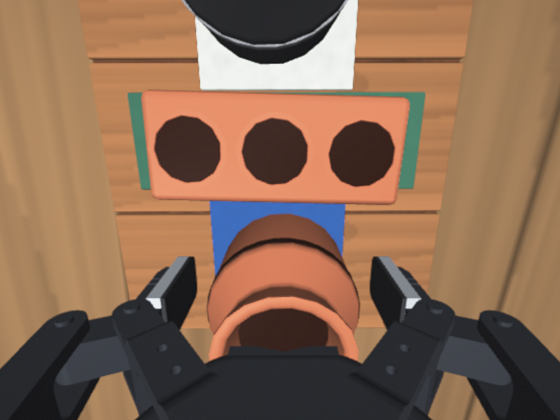

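The jar (columns 210–358) sits centred between the fingers (195 and 372), so I close and lift.

Request:
arm_command:
  rows:
    - {"grip":0,"linear":[0,0,0],"rot":[0,0,0]}
    - {"grip":0,"linear":[0,0,0],"rot":[0,0,0]}
    - {"grip":0,"linear":[0,0,0],"rot":[0,0,0]}
    - {"grip":0,"linear":[0,0,0],"rot":[0,0,0]}
    - {"grip":0,"linear":[0,0,0],"rot":[0,0,0]}
    - {"grip":0,"linear":[0,0,0],"rot":[0,0,0]}
    - {"grip":0,"linear":[0,0,-30],"rot":[0,0,0]}
    - {"grip":0,"linear":[0,0,-80],"rot":[0,0,0]}
    - {"grip":0,"linear":[0,0,-120],"rot":[0,0,0]}
    - {"grip":0,"linear":[0,0,-120],"rot":[0,0,0]}

```text
clock: 5.95
position: [556.0, -221.3, 156.7]
ee_rot: [0.723, -0.691, 0.003, -0.002]
contact_force: [-0.2, 0.3, -1.6]
gripper_width: 60.9
grasp_force: 66.4
```

```bash
python3 go.py 482 311 150 -87.3
```

```text
lin [-535.2   49.4    5.5] rot [-0. -0. -0.] | now [ 556.  -221.3  156.7] psi -87.36 t 5.95
```

Request:
arm_command:
  rows:
    - {"grip":0,"linear":[-40,4,0],"rot":[0,0,0]}
    - {"grip":0,"linear":[-535,49,3],"rot":[0,0,0]}
    - {"grip":0,"linear":[-535,49,3],"rot":[0,0,0]}
    - {"grip":0,"linear":[-535,49,3],"rot":[0,0,0]}
    - {"grip":0,"linear":[-535,49,3],"rot":[0,0,0]}
    - {"grip":0,"linear":[-535,49,3],"rot":[0,0,0]}
    - {"grip":0,"linear":[-535,49,3],"rot":[0,0,0]}
    - {"grip":0,"linear":[-535,49,3],"rot":[0,0,0]}
    - {"grip":0,"linear":[-535,49,3],"rot":[0,0,0]}
    - {"grip":0,"linear":[-535,49,3],"rot":[0,0,0]}

```text
clock: 7.2
position: [479.0, 314.4, 147.9]
ee_rot: [0.725, -0.689, -0.0, 0.001]
contact_force: [-0.2, -0.2, -3.0]
gripper_width: 61.2
grasp_force: 66.3
```

```bash
python3 go.py 482 311 60 -87.3 482 311 23 -87.3
```

```text
lin [ 3.5 -3.1 87.9] rot [ 0. -0.  0.] | now [479.  314.4 147.9] psi -87.1 t 7.2
lin [  3.5  -3.1 124.9] rot [ 0. -0.  0.] | now [479.  314.4 147.9] psi -87.1 t 7.2
```

Request:
arm_command:
  rows:
    - {"grip":0,"linear":[0,0,50],"rot":[0,0,0]}
    - {"grip":0,"linear":[0,0,95],"rot":[0,0,0]}
    - {"grip":0,"linear":[0,0,115],"rot":[0,0,0]}
    - {"grip":0,"linear":[0,0,115],"rot":[0,0,0]}
    - {"grip":0,"linear":[0,0,115],"rot":[0,0,0]}
    - {"grip":0,"linear":[0,0,115],"rot":[0,0,0]}
    - {"grip":0,"linear":[0,0,115],"rot":[0,0,0]}

```text
clock: 8.07
position: [480.9, 311.4, 36.1]
ee_rot: [0.723, -0.691, -0.0, -0.001]
contact_force: [0.7, 0.4, -2.6]
gripper_width: 60.9
grasp_force: 66.4
```

```bash
python3 go.py 482 311 23 -87.3
```

```text
lin [ 0.5 -1.  13.1] rot [-0.  0. -0.] | now [480.9 311.4  36.1] psi -87.37 t 8.075
```

Request:
arm_command:
  rows:
    - {"grip":0,"linear":[0,0,6],"rot":[0,0,0]}
    - {"grip":0,"linear":[0,0,10],"rot":[0,0,0]}
    - {"grip":0,"linear":[0,0,13],"rot":[0,0,0]}
    - {"grip":0,"linear":[0,0,13],"rot":[0,0,0]}
    - {"grip":0,"linear":[0,0,13],"rot":[0,0,0]}

```text
clock: 8.7
position: [480.4, 311.0, 24.8]
ee_rot: [0.724, -0.69, 0.0, 0.0]
contact_force: [-6.2, -2.9, 16.8]
gripper_width: 61.0
grasp_force: 68.0
```

The jar has touched down (about 17 N), so I release and lift clear.

Request:
arm_command:
  rows:
    - {"grip":1,"linear":[0,0,-1],"rot":[0,0,0]}
    - {"grip":1,"linear":[0,0,-1],"rot":[0,0,0]}
    - {"grip":1,"linear":[0,0,-1],"rot":[0,0,0]}
    - {"grip":1,"linear":[0,0,-1],"rot":[0,0,0]}
    - {"grip":1,"linear":[0,0,-1],"rot":[0,0,0]}
    - {"grip":1,"linear":[0,0,-30],"rot":[0,0,0]}
    - {"grip":1,"linear":[0,0,-80],"rot":[0,0,0]}
    - {"grip":1,"linear":[0,0,-130],"rot":[0,0,0]}
    - {"grip":1,"linear":[0,0,-160],"rot":[0,0,0]}

```text
clock: 9.82
position: [481.2, 311.7, 185.0]
ee_rot: [0.723, -0.691, 0.0, -0.002]
contact_force: [-0.2, 0.5, -0.6]
gripper_width: 85.3
grasp_force: 0.0
```

```bash
python3 go.py 562 -265 170 -87.3
```

```text
lin [579.8 -54.   13.7] rot [-0.  0. -0.] | now [481.2 311.7 185. ] psi -87.35 t 9.825
```

Request:
arm_command:
  rows:
    - {"grip":1,"linear":[605,-55,10],"rot":[0,0,0]}
    - {"grip":1,"linear":[605,-55,10],"rot":[0,0,0]}
    - {"grip":1,"linear":[605,-55,10],"rot":[0,0,0]}
    - {"grip":1,"linear":[605,-55,10],"rot":[0,0,0]}
    - {"grip":1,"linear":[605,-55,10],"rot":[0,0,0]}
    - {"grip":1,"linear":[605,-55,10],"rot":[0,0,0]}
    - {"grip":1,"linear":[605,-55,10],"rot":[0,0,0]}
    - {"grip":1,"linear":[605,-55,10],"rot":[0,0,0]}
    - {"grip":1,"linear":[605,-55,10],"rot":[0,0,0]}
    - {"grip":1,"linear":[605,-55,10],"rot":[0,0,0]}

```text
clock: 11.08
position: [563.1, -293.4, 171.6]
ee_rot: [0.723, -0.691, -0.0, 0.0]
contact_force: [0.1, -0.2, 0.3]
gripper_width: 85.5
grasp_force: 0.0
```

Request:
arm_command:
  rows:
    - {"grip":1,"linear":[0,0,0],"rot":[0,0,0]}
    - {"grip":1,"linear":[0,0,0],"rot":[0,0,0]}
    - {"grip":1,"linear":[0,0,0],"rot":[0,0,0]}

```text
clock: 11.45
position: [563.3, -289.4, 172.2]
ee_rot: [0.724, -0.69, -0.0, -0.0]
contact_force: [-0.4, -0.2, 0.4]
gripper_width: 85.1
grasp_force: 0.0
```

```bash
python3 go.py 565 -346 170 -87.3
cat > e.py <<'E'
from h import *
np.set_printoptions(precision=1,suppress=True)
st,im=shot("wrist"); save(im,"w3.png")
for q,z in dict(jar_grey_centre=56,lamp_fired_centre=38,tile_blue=12,tile_white=12,tile_mid=12).items():
    for r in models.tip_of(im,q)[:2]: print(q,np.round(r["score"],2),np.array(r["pixel"]),at(im,r["pixel"],z,st))
E
python3 e.py
```

```text
lin [56.6  1.   2.2] rot [-0.  0.  0.] | now [ 563.3 -289.4  172.2] psi -87.27 t 11.45
jar_grey_centre 0.79 [283.7 137.3] [ 565.7 -346.3   56. ]
lamp_fired_centre 0.97 [289.6 208.5] [ 556.6 -277.4   38. ]
tile_blue 0.91 [287. 255.] [ 555.6 -214.6   12. ]
```

View pics/w3.png

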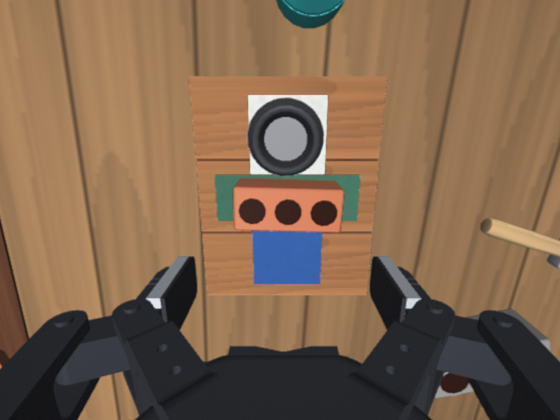

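The grey jar's mouth is at (285,136) on the white tile, and the turquoise jar is well away at the top (310,5). I descend on the grey jar.

Request:
arm_command:
  rows:
    - {"grip":1,"linear":[56.5,0,0],"rot":[0,0,0]}
    - {"grip":1,"linear":[56.5,0,0],"rot":[0,0,0]}
    - {"grip":1,"linear":[56.5,0,50],"rot":[0,0,0]}
    - {"grip":1,"linear":[56.5,0,100],"rot":[0,0,0]}
    - {"grip":1,"linear":[56.5,0,125],"rot":[0,0,0]}
    - {"grip":1,"linear":[56.5,0,139],"rot":[0,0,0]}
    - {"grip":1,"linear":[56.5,0,139],"rot":[0,0,0]}
    - {"grip":1,"linear":[56.5,0,139],"rot":[0,0,0]}

```text
clock: 12.75
position: [567.0, -347.4, 34.6]
ee_rot: [0.723, -0.69, 0.001, -0.0]
contact_force: [0.3, 0.2, -0.1]
gripper_width: 85.9
grasp_force: 0.0
```

Request:
arm_command:
  rows:
    - {"grip":0,"linear":[0,0,0],"rot":[0,0,0]}
    - {"grip":0,"linear":[0,0,0],"rot":[0,0,0]}
    - {"grip":0,"linear":[0,0,0],"rot":[0,0,0]}
    - {"grip":0,"linear":[0,0,0],"rot":[0,0,0]}
    - {"grip":0,"linear":[0,0,0],"rot":[0,0,0]}
    - {"grip":0,"linear":[0,0,0],"rot":[0,0,0]}

```text
clock: 13.5
position: [566.6, -347.6, 34.9]
ee_rot: [0.723, -0.69, 0.001, -0.0]
contact_force: [-1.5, 0.2, 5.1]
gripper_width: 61.0
grasp_force: 66.2
```

Request:
arm_command:
  rows:
    - {"grip":0,"linear":[0,0,-30],"rot":[0,0,0]}
    - {"grip":0,"linear":[0,0,-80],"rot":[0,0,0]}
    - {"grip":0,"linear":[0,0,-125],"rot":[0,0,0]}
    - {"grip":0,"linear":[0,0,-125],"rot":[0,0,0]}
    - {"grip":0,"linear":[0,0,-125],"rot":[0,0,0]}

```text
clock: 14.12
position: [564.6, -346.2, 155.9]
ee_rot: [0.723, -0.691, -0.002, 0.0]
contact_force: [-1.0, 0.5, -4.1]
gripper_width: 60.8
grasp_force: 66.7
```

```bash
python3 go.py 446 201 155 -87.3
```

```text
lin [-552.    93.8    2.7] rot [ 0.  0. -0.] | now [ 564.6 -346.2  155.9] psi -87.42 t 14.125
```

Request:
arm_command:
  rows:
    - {"grip":0,"linear":[-40,7,0],"rot":[0,0,0]}
    - {"grip":0,"linear":[-552,94,2],"rot":[0,0,0]}
    - {"grip":0,"linear":[-552,94,2],"rot":[0,0,0]}
    - {"grip":0,"linear":[-552,94,2],"rot":[0,0,0]}
    - {"grip":0,"linear":[-552,94,2],"rot":[0,0,0]}
    - {"grip":0,"linear":[-552,94,2],"rot":[0,0,0]}
    - {"grip":0,"linear":[-552,94,2],"rot":[0,0,0]}
    - {"grip":0,"linear":[-552,94,2],"rot":[0,0,0]}
    - {"grip":0,"linear":[-552,94,2],"rot":[0,0,0]}
    - {"grip":0,"linear":[-552,94,2],"rot":[0,0,0]}

```text
clock: 15.38
position: [444.7, 202.2, 154.0]
ee_rot: [0.724, -0.689, -0.0, 0.002]
contact_force: [0.2, -0.0, -3.1]
gripper_width: 61.0
grasp_force: 66.8
```

```bash
python3 go.py 446 201 36 -87.3
```

```text
lin [  1.   -1.6 118. ] rot [ 0. -0.  0.] | now [444.7 202.2 154. ] psi -87.15 t 15.375
```

Request:
arm_command:
  rows:
    - {"grip":0,"linear":[0,0,55],"rot":[0,0,0]}
    - {"grip":0,"linear":[0,0,100],"rot":[0,0,0]}
    - {"grip":0,"linear":[0,0,118],"rot":[0,0,0]}
    - {"grip":0,"linear":[0,0,118],"rot":[0,0,0]}
    - {"grip":0,"linear":[0,0,118],"rot":[0,0,0]}
    - {"grip":0,"linear":[0,0,118],"rot":[0,0,0]}
    - {"grip":0,"linear":[0,0,123],"rot":[0,0,0]}
    - {"grip":0,"linear":[0,0,126],"rot":[0,0,0]}
    - {"grip":0,"linear":[0,0,128],"rot":[0,0,0]}
    - {"grip":0,"linear":[0,0,128],"rot":[0,0,0]}

```text
clock: 16.62
position: [446.5, 199.9, 27.8]
ee_rot: [0.723, -0.691, -0.0, 0.0]
contact_force: [0.7, -0.3, -3.8]
gripper_width: 61.2
grasp_force: 67.0
```

Request:
arm_command:
  rows:
    - {"grip":0,"linear":[0,0,2],"rot":[0,0,0]}
    - {"grip":0,"linear":[0,0,3],"rot":[0,0,0]}
    - {"grip":0,"linear":[0,0,3],"rot":[0,0,0]}
    - {"grip":0,"linear":[0,0,3],"rot":[0,0,0]}

```text
clock: 17.12
position: [446.6, 200.0, 25.0]
ee_rot: [0.723, -0.691, -0.0, -0.0]
contact_force: [0.2, -0.1, -3.4]
gripper_width: 60.7
grasp_force: 67.2
```

Request:
arm_command:
  rows:
    - {"grip":0,"linear":[0,0,1],"rot":[0,0,0]}
    - {"grip":0,"linear":[0,0,2],"rot":[0,0,0]}
    - {"grip":0,"linear":[0,0,2],"rot":[0,0,0]}
    - {"grip":0,"linear":[0,0,2],"rot":[0,0,0]}

```text
clock: 17.62
position: [446.7, 200.0, 24.8]
ee_rot: [0.723, -0.69, 0.0, -0.0]
contact_force: [-5.0, -0.9, 11.7]
gripper_width: 61.1
grasp_force: 68.3
```

Request:
arm_command:
  rows:
    - {"grip":1,"linear":[0,0,-1],"rot":[0,0,0]}
    - {"grip":1,"linear":[0,0,-1],"rot":[0,0,0]}
    - {"grip":1,"linear":[0,0,-1],"rot":[0,0,0]}
    - {"grip":1,"linear":[0,0,-1],"rot":[0,0,0]}
    - {"grip":1,"linear":[0,0,-1],"rot":[0,0,0]}
    - {"grip":1,"linear":[0,0,-30],"rot":[0,0,0]}
    - {"grip":1,"linear":[0,0,-80],"rot":[0,0,0]}
    - {"grip":1,"linear":[0,0,-130],"rot":[0,0,0]}
    - {"grip":1,"linear":[0,0,-160],"rot":[0,0,0]}

```text
clock: 18.75
position: [447.3, 200.4, 185.7]
ee_rot: [0.723, -0.691, 0.0, -0.002]
contact_force: [0.1, 1.0, 0.0]
gripper_width: 85.5
grasp_force: 0.0
```

```bash
python3 go.py 640 -280 180 -177.3; python3 -c "
from h import *
im=imaging.get_image('top')
for q in ('jar_red_centre','jar_grey_centre'):
    for r in models.tip_of(im,q)[:2]: print(q,r['score'],at(im,r['pixel'],46))
save(im,'top1.png')"
```

```text
lin [ 488.8 -170.3    5.2] rot [-0.   0.   1.6] | now [447.3 200.4 185.7] psi -87.35 t 18.75
jar_grey_centre 0.64 [ 550.77778557 -473.4386133    46.        ]
jar_grey_centre 0.59 [446.18394325 204.10593954  46.        ]
```

View pics/top1.png

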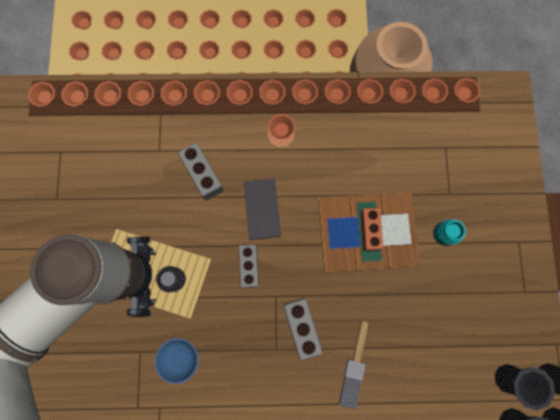

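The grey jar stands on the mat (168,279), the red one is hidden under the wrist, and the lamp is still on the green strip (373,229). Next, the fired lamp.

Request:
arm_command:
  rows:
    - {"grip":1,"linear":[489,-165,5],"rot":[0,0,1.57]}
    - {"grip":1,"linear":[489,-165,5],"rot":[0,0,1.57]}
    - {"grip":1,"linear":[489,-165,5],"rot":[0,0,1.57]}
    - {"grip":1,"linear":[489,-165,5],"rot":[0,0,1.57]}
    - {"grip":1,"linear":[489,-165,5],"rot":[0,0,1.57]}
    - {"grip":1,"linear":[489,-165,5],"rot":[0,0,1.57]}
    - {"grip":1,"linear":[489,-165,5],"rot":[0,0,1.57]}
    - {"grip":1,"linear":[489,-165,5],"rot":[0,0,1.57]}
    - {"grip":1,"linear":[489,-165,5],"rot":[0,0,1.57]}
    - {"grip":1,"linear":[489,-165,5],"rot":[0,0,1.57]}

```text
clock: 20.15
position: [633.0, -282.0, 174.8]
ee_rot: [-0.023, 1.0, 0.001, -0.002]
contact_force: [-1.0, -0.6, 0.2]
gripper_width: 85.9
grasp_force: 0.0
```

Request:
arm_command:
  rows:
    - {"grip":1,"linear":[0,0,0],"rot":[0,0,0]}
    - {"grip":1,"linear":[0,0,0],"rot":[0,0,0]}

```text
clock: 20.4
position: [633.8, -279.6, 178.1]
ee_rot: [-0.024, 1.0, 0.0, -0.0]
contact_force: [-0.5, 1.1, -0.6]
gripper_width: 85.5
grasp_force: 0.0
```

```bash
python3 go.py 640 -280 180 -177.3
```

```text
lin [-6.2 -0.7 -1.9] rot [ 0. -0.  0.] | now [ 633.8 -279.6  178.1] psi -177.19 t 20.4
```

```bash
cat > w.py <<'E'
from h import *
np.set_printoptions(precision=1,suppress=True)
def pr(name,im,st,m,z,box):
    k=np.zeros(m.shape,np.uint8); l,t,r,b=box; k[t:b,l:r]=m[t:b,l:r]
    n,lab,s,_=cv2.connectedComponentsWithStats(k); k=(lab==1+np.argmax(s[1:,4])).astype(np.uint8)
    h=cv2.convexHull(cv2.findNonZero(k))[:,0]
    w=np.array([at(im,q,z,st)[:2] for q in h],np.float32); (c,sz,a)=cv2.minAreaRect(w)
    if sz[0]<sz[1]: sz,a=sz[::-1],a+90
    print(name,np.array(c),np.array(sz),"yaw",round((a+90)%180-90,1))
E
cat > f.py <<'E'
from w import *
st,im=shot("wrist"); save(im,"w4.png"); f=np.asarray(im["frame"]); hsv=cv2.cvtColor(f,cv2.COLOR_RGB2HSV).astype(int); H,S,V=hsv[...,0],hsv[...,1],hsv[...,2]
B=(150,0,410,250)
pr("green",im,st,(H>65)&(H<98)&(S>60)&(V>40),16,B)
pr("lamp",im,st,((H<9)|(H>174))&(S>100)&(V>140),60,B)
pr("blue",im,st,(H>102)&(H<125)&(S>110),16,(60,0,500,250)); pr("white",im,st,(S<50)&(V>150),16,(60,0,500,250))
for r in models.tip_of(im,"lamp_fired_centre")[:1]: print(r,at(im,r["pixel"],38,st))
E
python3 f.py
```

```text
green [ 493.9 -284.9] [48.2 18.2] yaw -85.7
lamp [ 559.  -282.1] [97.8 39.9] yaw 1.2
blue [ 555.6 -218. ] [74.7 74.3] yaw -87.3
white [ 562.3 -345.3] [76.2 75.3] yaw -87.2
{'pixel': [284.7, 117.5], 'score': 0.88} [ 561.1 -281.8   38. ]
```

View pics/w4.png

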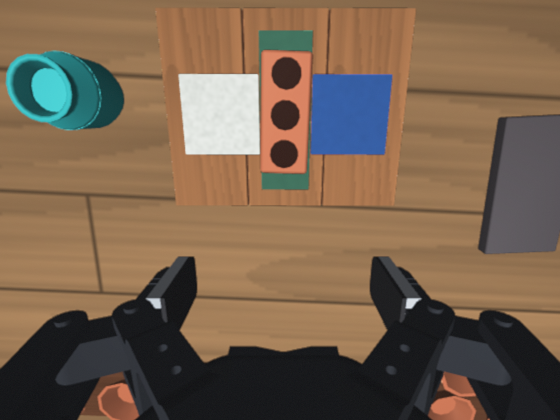

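The wrist view shows the lamp at (285,112) on the strip, with both tiles empty. The measured tile centres are 63.5 mm either side of the strip, as they should be.

```bash
python3 go.py 559.3 -282 22 -178.5
```

```text
lin [ 74.8   1.5 156.4] rot [-0.  0.  0.] | now [ 634.  -279.8  178.5] psi -177.21 t 20.5
```

Request:
arm_command:
  rows:
    - {"grip":1,"linear":[75,1.5,0],"rot":[0,0,0.022]}
    - {"grip":1,"linear":[75,1.5,30],"rot":[0,0,0.022]}
    - {"grip":1,"linear":[75,1.5,60],"rot":[0,0,0.022]}
    - {"grip":1,"linear":[75,1.5,110],"rot":[0,0,0.022]}
    - {"grip":1,"linear":[75,1.5,140],"rot":[0,0,0.022]}
    - {"grip":1,"linear":[75,1.5,156],"rot":[0,0,0.022]}
    - {"grip":1,"linear":[75,1.5,156],"rot":[0,0,0.022]}
    - {"grip":1,"linear":[75,1.5,156],"rot":[0,0,0.022]}
    - {"grip":1,"linear":[75,1.5,156],"rot":[0,0,0.022]}

```text
clock: 21.62
position: [560.0, -283.2, 23.6]
ee_rot: [-0.013, 1.0, -0.0, 0.001]
contact_force: [0.4, 0.5, 0.6]
gripper_width: 85.4
grasp_force: 0.0
```

Request:
arm_command:
  rows:
    - {"grip":0,"linear":[0,0,0],"rot":[0,0,0]}
    - {"grip":0,"linear":[0,0,0],"rot":[0,0,0]}
    - {"grip":0,"linear":[0,0,0],"rot":[0,0,0]}
    - {"grip":0,"linear":[0,0,0],"rot":[0,0,0]}
    - {"grip":0,"linear":[0,0,0],"rot":[0,0,0]}
    - {"grip":0,"linear":[0,0,0],"rot":[0,0,0]}
    - {"grip":0,"linear":[0,0,0],"rot":[0,0,0]}
    - {"grip":0,"linear":[0,0,0],"rot":[0,0,0]}

```text
clock: 22.62
position: [559.3, -283.0, 22.5]
ee_rot: [-0.013, 1.0, -0.0, 0.0]
contact_force: [-0.3, 1.0, 5.3]
gripper_width: 41.4
grasp_force: 62.2
```

Request:
arm_command:
  rows:
    - {"grip":0,"linear":[0,0,-30],"rot":[0,0,0]}
    - {"grip":0,"linear":[0,0,-80],"rot":[0,0,0]}
    - {"grip":0,"linear":[0,0,-130],"rot":[0,0,0]}
    - {"grip":0,"linear":[0,0,-130],"rot":[0,0,0]}

```text
clock: 23.12
position: [560.9, -283.7, 155.7]
ee_rot: [-0.012, 1.0, -0.001, 0.004]
contact_force: [0.1, 0.4, -2.9]
gripper_width: 41.2
grasp_force: 61.9
```

```bash
python3 go.py 700 -15 150 -175
```

```text
lin [-145.7  265.2    6.2] rot [-0.   0.  -0.1] | now [ 560.9 -283.7  155.7] psi -178.57 t 23.125
```

Request:
arm_command:
  rows:
    - {"grip":0,"linear":[-136,265,0],"rot":[0,0,-0.06]}
    - {"grip":0,"linear":[-136,265,0],"rot":[0,0,-0.06]}
    - {"grip":0,"linear":[-136,265,0],"rot":[0,0,-0.06]}
    - {"grip":0,"linear":[-136,265,0],"rot":[0,0,-0.06]}
    - {"grip":0,"linear":[-136,265,0],"rot":[0,0,-0.06]}
    - {"grip":0,"linear":[-136,265,0],"rot":[0,0,-0.06]}
    - {"grip":0,"linear":[-136,265,0],"rot":[0,0,-0.06]}
    - {"grip":0,"linear":[-136,265,0],"rot":[0,0,-0.06]}
    - {"grip":0,"linear":[-136,265,0],"rot":[0,0,-0.06]}

```text
clock: 24.25
position: [687.9, -15.9, 151.9]
ee_rot: [-0.042, 0.999, 0.0, -0.0]
contact_force: [0.4, 0.0, -2.6]
gripper_width: 41.3
grasp_force: 62.0
```

```bash
cat > g.py <<'E'
from w import *
st,im=shot("wrist"); save(im,"w5.png"); f=np.asarray(im["frame"]); hsv=cv2.cvtColor(f,cv2.COLOR_RGB2HSV).astype(int); H,S,V=hsv[...,0],hsv[...,1],hsv[...,2]
pr("slab",im,st,(S<60)&(V<115)&(V>40),15,(170,30,400,245))
for q,z in (("slab",0),("lamp_raw_centre",22),("lamp_fired_centre",20)):
  for r in models.tip_of(im,q)[:2]: print(q,r,at(im,r["pixel"],z,st))
E
python3 g.py; python3 go.py 619.5 -14.4 50 -175
```

```text
slab [607.7 -15.9] [122.7  78.7] yaw 5.4
slab {'pixel': [290.3, 122.9], 'score': 0.6} [619.8 -14.8   0. ]
slab {'pixel': [283.0, 277.2], 'score': 0.36} [786.3  -8.1   0. ]
lamp_raw_centre {'pixel': [440.2, 235.9], 'score': 0.63} [714.7 142.5  22. ]
lamp_fired_centre {'pixel': [281.1, 277.6], 'score': 0.84} [775.3 -11.   20. ]
lin [ 68.5   6.6 102.2] rot [ 0.  0. -0.] | now [688.2 -15.2 152.3] psi -175.18 t 24.45
```

View pics/w5.png

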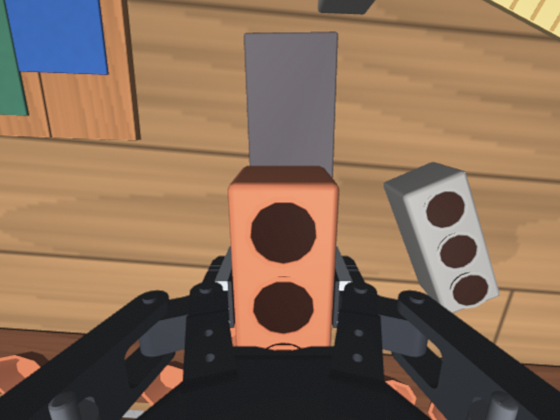

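The slab's free end spans (247,33)–(337,33), giving a centre of about (620.5,-14.5) and a yaw of 5.4°, which agrees with the top view. The held lamp is square in the fingers.

Request:
arm_command:
  rows:
    - {"grip":0,"linear":[67.5,6,0],"rot":[0,0,-0.01]}
    - {"grip":0,"linear":[67.5,6,20],"rot":[0,0,-0.01]}
    - {"grip":0,"linear":[67.5,6,60],"rot":[0,0,-0.01]}
    - {"grip":0,"linear":[67.5,6,100],"rot":[0,0,-0.01]}
    - {"grip":0,"linear":[67.5,6,118],"rot":[0,0,-0.01]}
    - {"grip":0,"linear":[67.5,6,118],"rot":[0,0,-0.01]}
    - {"grip":0,"linear":[67.5,6,118],"rot":[0,0,-0.01]}
    - {"grip":0,"linear":[67.5,6,118],"rot":[0,0,-0.01]}
    - {"grip":0,"linear":[67.5,6,118],"rot":[0,0,-0.01]}

```text
clock: 25.58
position: [621.2, -14.3, 35.2]
ee_rot: [-0.047, 0.999, 0.0, 0.001]
contact_force: [0.4, -0.1, -2.1]
gripper_width: 41.2
grasp_force: 62.1
```

```bash
python3 go.py 620.5 -14.5 21 -174.6
```

```text
lin [ 0.7 -0.1 14.2] rot [0. 0. 0.] | now [621.2 -14.3  35.2] psi -174.57 t 25.575
```

Request:
arm_command:
  rows:
    - {"grip":0,"linear":[0,0,6],"rot":[0,0,0]}
    - {"grip":0,"linear":[0,0,11],"rot":[0,0,0]}
    - {"grip":0,"linear":[0,0,14],"rot":[0,0,0]}
    - {"grip":0,"linear":[0,0,14],"rot":[0,0,0]}
    - {"grip":0,"linear":[0,0,14],"rot":[0,0,0]}

```text
clock: 26.2
position: [620.5, -14.5, 21.5]
ee_rot: [-0.048, 0.999, -0.0, -0.0]
contact_force: [-3.6, 0.9, 5.8]
gripper_width: 41.5
grasp_force: 63.1
```

Request:
arm_command:
  rows:
    - {"grip":1,"linear":[0,0,0],"rot":[0,0,0]}
    - {"grip":1,"linear":[0,0,0],"rot":[0,0,0]}
    - {"grip":1,"linear":[0,0,0],"rot":[0,0,0]}
    - {"grip":1,"linear":[0,0,0],"rot":[0,0,0]}
    - {"grip":1,"linear":[0,0,0],"rot":[0,0,0]}
    - {"grip":1,"linear":[0,0,-40],"rot":[0,0,0]}
    - {"grip":1,"linear":[0,0,-90],"rot":[0,0,0]}
    - {"grip":1,"linear":[0,0,-140],"rot":[0,0,0]}

```text
clock: 27.2
position: [620.3, -14.5, 161.3]
ee_rot: [-0.047, 0.999, -0.0, -0.0]
contact_force: [-0.2, 0.4, -0.8]
gripper_width: 85.5
grasp_force: 0.0
```

Request:
arm_command:
  rows:
    - {"grip":1,"linear":[62,-41,-20],"rot":[0,0,0]}
    - {"grip":1,"linear":[62,-41,-20],"rot":[0,0,0]}
    - {"grip":1,"linear":[62,-41,-20],"rot":[0,0,0]}
    - {"grip":1,"linear":[62,-41,-20],"rot":[0,0,0]}
    - {"grip":1,"linear":[62,-41,-20],"rot":[0,0,0]}

```text
clock: 27.82
position: [563.3, -60.5, 179.0]
ee_rot: [-0.048, 0.999, -0.0, -0.001]
contact_force: [-0.3, 0.1, 0.2]
gripper_width: 85.6
grasp_force: 0.0
```

```bash
cat > k.py <<'E'
from w import *
st,im=shot("wrist"); save(im,"w6.png"); f=np.asarray(im["frame"]); hsv=cv2.cvtColor(f,cv2.COLOR_RGB2HSV).astype(int); H,S,V=hsv[...,0],hsv[...,1],hsv[...,2]
pr("raw",im,st,(S<60)&(V>80),46,(200,30,380,225))
for r in models.tip_of(im,"lamp_raw_centre")[:2]: print(r,at(im,r["pixel"],22,st))
s2,t=shot("top")
for q,z in (("lamp_fired_centre",37),("slab",0)):
  for r in models.tip_of(t,q)[:1]: print(q,r,at(t,r["pixel"],z))
E
python3 k.py; python3 go.py 475.2 17.6 8 -176.5
```

```text
raw [478.5   0.4] [99.9 32.3] yaw 10.7
{'pixel': [371.6, 109.6], 'score': 0.85} [475.4  16.6  22. ]
lamp_fired_centre {'pixel': [121.8, 267.1], 'score': 0.37} [476.3 319.7  37. ]
lin [ 79.8  86.4 171.7] rot [-0. -0.  0.] | now [562.9 -60.8 179.6] psi -174.55 t 28.075
```

View pics/w6.png

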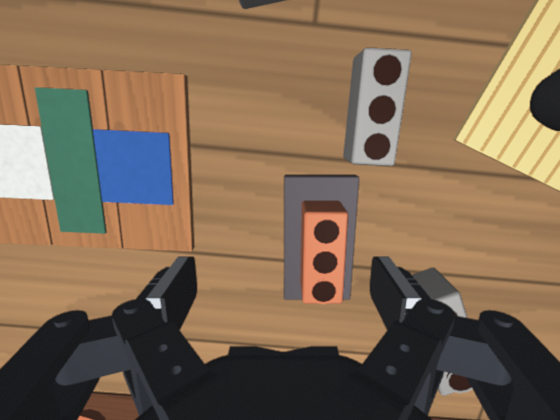

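The view shows the raw lamp at (380,108), the fired lamp on the slab (325,255) and the empty strip (70,160). I check the placed lamp's position against the slab.

```bash
cat > k2.py <<'E'
from w import *
st,im=shot("wrist"); f=np.asarray(im["frame"]); hsv=cv2.cvtColor(f,cv2.COLOR_RGB2HSV).astype(int); H,S,V=hsv[...,0],hsv[...,1],hsv[...,2]
pr("fired top",im,st,((H<12)|(H>174))&(S>100)&(V>190),59,(295,195,355,308))
pr("slab",im,st,(((S<60)&(V<115)&(V>40))|(((H<12)|(H>174))&(S>100)&(V>80)&(V<400)&(np.arange(420)[:,None]>240))),15,(280,170,362,303))
pr("strip",im,st,(H>65)&(H<98)&(S>60)&(V>40),16,(20,60,130,250))
pr("raw top",im,st,(S<60)&(V>125),44,(340,30,420,180))
print(f[60,360],f[60,405],f[230,305])
E
python3 k2.py
```

```text
fired top [620.5 -15.3] [97.4 39.7] yaw 5.5
slab [621.2 -15. ] [154.4  78.7] yaw 5.4
strip [ 558.5 -280.8] [148.   50.1] yaw 2.7
raw top [475.9  17.6] [98.8 41. ] yaw 2.9
[90 89 88] [171 170 167] [218 129  95]
```

```bash
python3 go.py 475.8 17.5 8 -177.1
```

```text
lin [ 79.1  86.3 171.7] rot [-0. -0.  0.] | now [562.9 -60.9 179.7] psi -174.56 t 28.125
```

Request:
arm_command:
  rows:
    - {"grip":1,"linear":[79,86.3,0],"rot":[0,0,0.044]}
    - {"grip":1,"linear":[79,86.3,0],"rot":[0,0,0.044]}
    - {"grip":1,"linear":[79,86.3,40],"rot":[0,0,0.044]}
    - {"grip":1,"linear":[79,86.3,90],"rot":[0,0,0.044]}
    - {"grip":1,"linear":[79,86.3,140],"rot":[0,0,0.044]}
    - {"grip":1,"linear":[79,86.3,160],"rot":[0,0,0.044]}
    - {"grip":1,"linear":[79,86.3,171],"rot":[0,0,0.044]}
    - {"grip":1,"linear":[79,86.3,171],"rot":[0,0,0.044]}
    - {"grip":1,"linear":[79,86.3,171],"rot":[0,0,0.044]}

```text
clock: 29.25
position: [476.8, 17.6, 10.0]
ee_rot: [-0.026, 1.0, 0.0, 0.001]
contact_force: [0.1, -0.8, 0.4]
gripper_width: 85.7
grasp_force: 0.0
```

Request:
arm_command:
  rows:
    - {"grip":0,"linear":[0,0,0],"rot":[0,0,0]}
    - {"grip":0,"linear":[0,0,0],"rot":[0,0,0]}
    - {"grip":0,"linear":[0,0,0],"rot":[0,0,0]}
    - {"grip":0,"linear":[0,0,0],"rot":[0,0,0]}
    - {"grip":0,"linear":[0,0,0],"rot":[0,0,0]}
    - {"grip":0,"linear":[0,0,0],"rot":[0,0,0]}
    - {"grip":0,"linear":[0,0,0],"rot":[0,0,0]}
    - {"grip":0,"linear":[0,0,0],"rot":[0,0,0]}

```text
clock: 30.25
position: [476.4, 17.6, 9.7]
ee_rot: [-0.026, 1.0, 0.0, 0.001]
contact_force: [-1.2, 0.7, 5.7]
gripper_width: 40.9
grasp_force: 62.0
```

Request:
arm_command:
  rows:
    - {"grip":0,"linear":[0,0,-30],"rot":[0,0,0]}
    - {"grip":0,"linear":[0,0,-80],"rot":[0,0,0]}
    - {"grip":0,"linear":[0,0,-130],"rot":[0,0,0]}
    - {"grip":0,"linear":[0,0,-140],"rot":[0,0,0]}

```text
clock: 30.75
position: [477.2, 17.8, 151.7]
ee_rot: [-0.025, 1.0, 0.001, 0.003]
contact_force: [0.4, -0.7, -3.2]
gripper_width: 41.3
grasp_force: 62.0
```

```bash
python3 go.py 559 -281.5 140 -177.3
```

```text
lin [ -66.4 -303.1   11.5] rot [0. 0. 0.] | now [477.2  17.8 151.7] psi -177.09 t 30.75
```

Request:
arm_command:
  rows:
    - {"grip":0,"linear":[-66,-303,5],"rot":[0,0,0.003]}
    - {"grip":0,"linear":[-66,-303,5],"rot":[0,0,0.003]}
    - {"grip":0,"linear":[-66,-303,5],"rot":[0,0,0.003]}
    - {"grip":0,"linear":[-66,-303,5],"rot":[0,0,0.003]}
    - {"grip":0,"linear":[-66,-303,5],"rot":[0,0,0.003]}
    - {"grip":0,"linear":[-66,-303,5],"rot":[0,0,0.003]}
    - {"grip":0,"linear":[-66,-303,5],"rot":[0,0,0.003]}
    - {"grip":0,"linear":[-66,-303,60],"rot":[0,0,0.003]}
    - {"grip":0,"linear":[-66,-303,80],"rot":[0,0,0.003]}
    - {"grip":0,"linear":[-66,-303,100],"rot":[0,0,0.003]}

```text
clock: 32.0
position: [556.3, -280.0, 47.4]
ee_rot: [-0.025, 1.0, 0.0, -0.001]
contact_force: [0.3, -0.5, -2.2]
gripper_width: 41.4
grasp_force: 62.5
```

Request:
arm_command:
  rows:
    - {"grip":0,"linear":[0,0,0],"rot":[0,0,0]}
    - {"grip":0,"linear":[0,0,0],"rot":[0,0,0]}
    - {"grip":0,"linear":[0,0,0],"rot":[0,0,0]}
    - {"grip":0,"linear":[0,0,0],"rot":[0,0,0]}

```text
clock: 32.5
position: [557.6, -281.9, 49.9]
ee_rot: [-0.024, 1.0, -0.0, 0.001]
contact_force: [-0.1, 0.3, -3.5]
gripper_width: 41.2
grasp_force: 62.5
```

```bash
python3 go.py 559 -281.5 25 -177.3
```

```text
lin [-1.3  0.4 24.9] rot [-0.  0.  0.] | now [ 557.6 -281.9   49.9] psi -177.26 t 32.5
```

Request:
arm_command:
  rows:
    - {"grip":0,"linear":[-1.3,0.4,10],"rot":[0,0,0]}
    - {"grip":0,"linear":[-1.3,0.4,18],"rot":[0,0,0]}
    - {"grip":0,"linear":[-1.3,0.4,22],"rot":[0,0,0]}
    - {"grip":0,"linear":[-1.3,0.4,24.5],"rot":[0,0,0]}
    - {"grip":0,"linear":[-1.3,0.4,24.5],"rot":[0,0,0]}
    - {"grip":0,"linear":[-1.3,0.4,24.5],"rot":[0,0,0]}

```text
clock: 33.25
position: [558.4, -281.7, 25.8]
ee_rot: [-0.024, 1.0, -0.0, -0.0]
contact_force: [-2.7, 0.7, 5.6]
gripper_width: 41.2
grasp_force: 63.7
```

Request:
arm_command:
  rows:
    - {"grip":1,"linear":[0,0,0],"rot":[0,0,0]}
    - {"grip":1,"linear":[0,0,0],"rot":[0,0,0]}
    - {"grip":1,"linear":[0,0,0],"rot":[0,0,0]}
    - {"grip":1,"linear":[0,0,0],"rot":[0,0,0]}
    - {"grip":1,"linear":[0,0,0],"rot":[0,0,0]}
    - {"grip":1,"linear":[0,0,-40],"rot":[0,0,0]}
    - {"grip":1,"linear":[0,0,-90],"rot":[0,0,0]}
    - {"grip":1,"linear":[-40,0,-140],"rot":[0,0,0]}
    - {"grip":1,"linear":[-75,0,-155],"rot":[0,0,0]}
    - {"grip":1,"linear":[-75,0,-155],"rot":[0,0,0]}

```text
clock: 34.5
position: [636.0, -277.7, 180.9]
ee_rot: [-0.024, 1.0, -0.001, 0.002]
contact_force: [-0.6, 0.3, -0.1]
gripper_width: 85.3
grasp_force: 0.0
```

```bash
cat > l.py <<'E'
from w import *
st,im=shot("wrist"); save(im,"w7.png"); f=np.asarray(im["frame"]); hsv=cv2.cvtColor(f,cv2.COLOR_RGB2HSV).astype(int); H,S,V=hsv[...,0],hsv[...,1],hsv[...,2]
pr("strip",im,st,(H>65)&(H<98)&(S>60)&(V>40) | ((np.abs(np.arange(420)[:,None]-110)<60)&(np.abs(np.arange(560)[None]-285)<10)),16,(230,0,340,220))
pr("raw top",im,st,(S<40)&(V>125)&(V<200),60,(262,30,315,190))
s,t=shot("top")
f=np.asarray(t["frame"]); 
for q in ("jar_red_centre","jar_grey_centre"):
  for n,i in (("top",t),("side",shot("side")[1])):
    for r in models.tip_of(i,q)[:2]: print(n,q,np.round(r["score"],2),np.array(r["pixel"]),at(i,r["pixel"],46))
E
python3 l.py; python3 go.py 482 311 180 -87.3
```

```text
strip [ 568.6 -280.9] [128.5  47.8] yaw 2.8
raw top [ 558.2 -280.8] [97.2 37.8] yaw 1.6
top jar_red_centre 0.69 [123.9 265.8] [478.8 311.5  46. ]
side jar_red_centre 0.69 [229.4 163.3] [472.8 319.3  46. ]
side jar_red_centre 0.47 [304.9 282.4] [ 552.7 -324.8   46. ]
top jar_grey_centre 0.82 [168.9 278.4] [447.6 204.4  46. ]
top jar_grey_centre 0.79 [448.8 233.8] [ 543.8 -467.9   46. ]
side jar_grey_centre 0.89 [224.7 180.6] [443.9 197.3  46. ]
side jar_grey_centre 0.82 [319.2 332.1] [ 541.1 -472.5   46. ]
lin [122.6 595.5  -0.6] rot [ 0.  -0.  -1.6] | now [ 632.7 -278.   179.2] psi -177.28 t 34.9
```

View pics/w7.png

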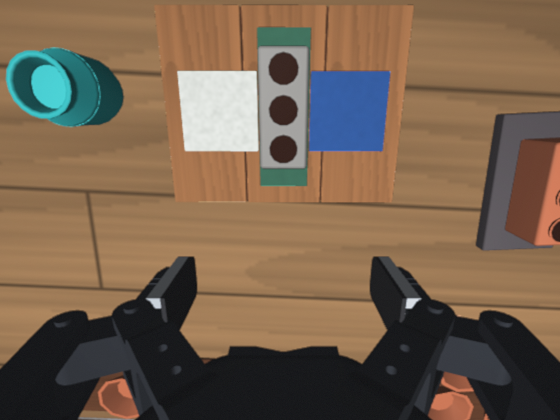

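The raw lamp lies along the green strip (285,107) to within about 1 mm. Now I fetch the red jar.

Request:
arm_command:
  rows:
    - {"grip":1,"linear":[123,594,0],"rot":[0,0,-1.57]}
    - {"grip":1,"linear":[123,594,0],"rot":[0,0,-1.57]}
    - {"grip":1,"linear":[123,594,0],"rot":[0,0,-1.57]}
    - {"grip":1,"linear":[123,594,0],"rot":[0,0,-1.57]}
    - {"grip":1,"linear":[123,594,0],"rot":[0,0,-1.57]}
    - {"grip":1,"linear":[123,594,0],"rot":[0,0,-1.57]}
    - {"grip":1,"linear":[123,594,0],"rot":[0,0,-1.57]}
    - {"grip":1,"linear":[123,594,0],"rot":[0,0,-1.57]}
    - {"grip":1,"linear":[123,594,0],"rot":[0,0,-1.57]}
    - {"grip":1,"linear":[123,594,0],"rot":[0,0,-1.57]}

```text
clock: 36.15
position: [481.1, 311.8, 179.7]
ee_rot: [0.724, -0.69, 0.0, -0.0]
contact_force: [0.7, -1.2, -0.1]
gripper_width: 85.5
grasp_force: 0.0
```

Request:
arm_command:
  rows:
    - {"grip":1,"linear":[0,0,0],"rot":[0,0,0]}
    - {"grip":1,"linear":[0,0,0],"rot":[0,0,0]}
    - {"grip":1,"linear":[0,0,0],"rot":[0,0,0]}
    - {"grip":1,"linear":[0,0,0],"rot":[0,0,0]}

```text
clock: 36.65
position: [482.6, 308.4, 179.7]
ee_rot: [0.723, -0.691, 0.0, -0.0]
contact_force: [-0.0, 0.4, -0.1]
gripper_width: 85.3
grasp_force: 0.0
```

```bash
python3 go.py 480.7 311 24.5 -87.3
```

```text
lin [ -2.6   1.7 155.2] rot [-0.  0. -0.] | now [482.6 308.4 179.7] psi -87.41 t 36.65
```

Request:
arm_command:
  rows:
    - {"grip":1,"linear":[-2,1.5,50],"rot":[0,0,0]}
    - {"grip":1,"linear":[-2,1.5,100],"rot":[0,0,0]}
    - {"grip":1,"linear":[-2,1.5,140],"rot":[0,0,0]}
    - {"grip":1,"linear":[-2,1.5,154],"rot":[0,0,0]}
    - {"grip":1,"linear":[-2,1.5,154],"rot":[0,0,0]}
    - {"grip":1,"linear":[-2,1.5,154],"rot":[0,0,0]}

```text
clock: 37.4
position: [481.7, 312.4, 27.3]
ee_rot: [0.724, -0.69, 0.0, -0.002]
contact_force: [0.5, -0.4, 0.6]
gripper_width: 85.5
grasp_force: 0.0
```

Request:
arm_command:
  rows:
    - {"grip":0,"linear":[0,0,0],"rot":[0,0,0]}
    - {"grip":0,"linear":[0,0,0],"rot":[0,0,0]}
    - {"grip":0,"linear":[0,0,0],"rot":[0,0,0]}
    - {"grip":0,"linear":[0,0,0],"rot":[0,0,0]}
    - {"grip":0,"linear":[0,0,0],"rot":[0,0,0]}
    - {"grip":0,"linear":[0,0,0],"rot":[0,0,0]}

```text
clock: 38.15
position: [481.3, 312.3, 27.5]
ee_rot: [0.724, -0.69, 0.0, -0.001]
contact_force: [0.1, -0.8, 5.1]
gripper_width: 61.2
grasp_force: 64.8
```

Request:
arm_command:
  rows:
    - {"grip":0,"linear":[0,0,-30],"rot":[0,0,0]}
    - {"grip":0,"linear":[0,0,-80],"rot":[0,0,0]}
    - {"grip":0,"linear":[0,0,-130],"rot":[0,0,0]}
    - {"grip":0,"linear":[0,0,-135],"rot":[0,0,0]}

```text
clock: 38.65
position: [482.2, 313.2, 165.3]
ee_rot: [0.724, -0.69, 0.0, -0.005]
contact_force: [-0.5, -0.4, -3.3]
gripper_width: 60.8
grasp_force: 66.4
```

```bash
python3 go.py 555.7 -218 150 -87.3
```

```text
lin [534.1 -48.1  12.1] rot [-0.  0.  0.] | now [482.2 313.2 165.3] psi -87.27 t 38.65
```

Request:
arm_command:
  rows:
    - {"grip":0,"linear":[40,-4,0],"rot":[0,0,0]}
    - {"grip":0,"linear":[533,-48,10],"rot":[0,0,0]}
    - {"grip":0,"linear":[533,-48,10],"rot":[0,0,0]}
    - {"grip":0,"linear":[533,-48,10],"rot":[0,0,0]}
    - {"grip":0,"linear":[533,-48,10],"rot":[0,0,0]}
    - {"grip":0,"linear":[533,-48,10],"rot":[0,0,0]}
    - {"grip":0,"linear":[533,-48,10],"rot":[0,0,0]}
    - {"grip":0,"linear":[533,-48,10],"rot":[0,0,0]}
    - {"grip":0,"linear":[533,-48,10],"rot":[0,0,0]}
    - {"grip":0,"linear":[533,-48,10],"rot":[0,0,0]}

```text
clock: 39.9
position: [552.3, -222.1, 148.4]
ee_rot: [0.721, -0.693, -0.001, 0.001]
contact_force: [-0.4, 0.8, -2.1]
gripper_width: 61.1
grasp_force: 66.3
```

Request:
arm_command:
  rows:
    - {"grip":0,"linear":[0,0,0],"rot":[0,0,0]}
    - {"grip":0,"linear":[0,0,0],"rot":[0,0,0]}
    - {"grip":0,"linear":[0,0,0],"rot":[0,0,0]}
    - {"grip":0,"linear":[0,0,0],"rot":[0,0,0]}
    - {"grip":0,"linear":[0,0,0],"rot":[0,0,0]}

```text
clock: 40.52
position: [553.7, -218.2, 150.7]
ee_rot: [0.724, -0.69, 0.0, -0.0]
contact_force: [-0.5, 0.1, -1.9]
gripper_width: 60.9
grasp_force: 66.3
```

```bash
python3 go.py 555.7 -218 50 -87.3
```

```text
lin [ -0.1  -2.  100.7] rot [-0.  0.  0.] | now [ 553.7 -218.2  150.7] psi -87.27 t 40.525
```

Request:
arm_command:
  rows:
    - {"grip":0,"linear":[0,-2,40],"rot":[0,0,0]}
    - {"grip":0,"linear":[0,-2,80],"rot":[0,0,0]}
    - {"grip":0,"linear":[0,-2,100],"rot":[0,0,0]}
    - {"grip":0,"linear":[0,-2,104],"rot":[0,0,0]}
    - {"grip":0,"linear":[0,-2,104],"rot":[0,0,0]}
    - {"grip":0,"linear":[0,-2,104],"rot":[0,0,0]}
    - {"grip":0,"linear":[0,-2,104],"rot":[0,0,0]}

```text
clock: 41.4
position: [556.2, -218.7, 47.6]
ee_rot: [0.724, -0.69, 0.001, -0.001]
contact_force: [-0.2, -0.8, -2.1]
gripper_width: 61.1
grasp_force: 66.2
```

```bash
python3 go.py 555.7 -218 37 -87.3
```

```text
lin [-0.7  0.5 10.6] rot [-0. -0. -0.] | now [ 556.2 -218.7   47.6] psi -87.31 t 41.4
```

Request:
arm_command:
  rows:
    - {"grip":0,"linear":[0,0,4],"rot":[0,0,0]}
    - {"grip":0,"linear":[0,0,8],"rot":[0,0,0]}
    - {"grip":0,"linear":[0,0,10.5],"rot":[0,0,0]}
    - {"grip":0,"linear":[0,0,10.5],"rot":[0,0,0]}
    - {"grip":0,"linear":[0,0,10.5],"rot":[0,0,0]}

```text
clock: 42.02
position: [555.5, -218.6, 37.5]
ee_rot: [0.724, -0.69, 0.0, 0.0]
contact_force: [-4.3, 2.5, 7.7]
gripper_width: 60.7
grasp_force: 67.2
```

Touchdown at the expected height, so I release and go back for the grey jar.

Request:
arm_command:
  rows:
    - {"grip":1,"linear":[0,0,0],"rot":[0,0,0]}
    - {"grip":1,"linear":[0,0,0],"rot":[0,0,0]}
    - {"grip":1,"linear":[0,0,0],"rot":[0,0,0]}
    - {"grip":1,"linear":[0,0,0],"rot":[0,0,0]}
    - {"grip":1,"linear":[0,0,0],"rot":[0,0,0]}
    - {"grip":1,"linear":[0,0,-30],"rot":[0,0,0]}
    - {"grip":1,"linear":[0,0,-80],"rot":[0,0,0]}
    - {"grip":1,"linear":[0,0,-130],"rot":[0,0,0]}
    - {"grip":1,"linear":[0,0,-140],"rot":[0,0,0]}

```text
clock: 43.15
position: [557.6, -219.0, 180.5]
ee_rot: [0.724, -0.69, 0.004, -0.002]
contact_force: [0.2, -0.7, 0.0]
gripper_width: 85.8
grasp_force: 0.0
```

```bash
python3 go.py 446.7 200 180 -87.3
```

```text
lin [-423.8   90.9   -1.2] rot [-0. -0.  0.] | now [ 557.6 -219.   180.5] psi -87.28 t 43.15
```

Request:
arm_command:
  rows:
    - {"grip":1,"linear":[-424,91,0],"rot":[0,0,0]}
    - {"grip":1,"linear":[-424,91,0],"rot":[0,0,0]}
    - {"grip":1,"linear":[-424,91,0],"rot":[0,0,0]}
    - {"grip":1,"linear":[-424,91,0],"rot":[0,0,0]}
    - {"grip":1,"linear":[-424,91,0],"rot":[0,0,0]}
    - {"grip":1,"linear":[-424,91,0],"rot":[0,0,0]}
    - {"grip":1,"linear":[-424,91,0],"rot":[0,0,0]}
    - {"grip":1,"linear":[-424,91,0],"rot":[0,0,0]}
    - {"grip":1,"linear":[-424,91,0],"rot":[0,0,0]}
    - {"grip":1,"linear":[-424,91,0],"rot":[0,0,0]}

```text
clock: 44.4
position: [444.8, 199.4, 175.6]
ee_rot: [0.723, -0.691, -0.0, 0.0]
contact_force: [-0.8, 0.7, -0.4]
gripper_width: 85.5
grasp_force: 0.0
```

Request:
arm_command:
  rows:
    - {"grip":1,"linear":[0,0,0],"rot":[0,0,0]}
    - {"grip":1,"linear":[0,0,0],"rot":[0,0,0]}
    - {"grip":1,"linear":[0,0,0],"rot":[0,0,0]}

```text
clock: 44.78
position: [444.9, 200.3, 176.1]
ee_rot: [0.723, -0.691, -0.0, -0.0]
contact_force: [-0.4, -0.7, -0.1]
gripper_width: 85.8
grasp_force: 0.0
```

```bash
python3 go.py 446.7 200 25 -87.3
```

```text
lin [  0.4  -1.8 151.1] rot [-0.  0. -0.] | now [444.9 200.3 176.1] psi -87.35 t 44.775
```

Request:
arm_command:
  rows:
    - {"grip":1,"linear":[0,-2,50],"rot":[0,0,0]}
    - {"grip":1,"linear":[0,-2,100],"rot":[0,0,0]}
    - {"grip":1,"linear":[0,-2,137],"rot":[0,0,0]}
    - {"grip":1,"linear":[0,-2,151],"rot":[0,0,0]}
    - {"grip":1,"linear":[0,-2,151],"rot":[0,0,0]}
    - {"grip":1,"linear":[0,-2,151],"rot":[0,0,0]}

```text
clock: 45.52
position: [447.8, 201.6, 26.4]
ee_rot: [0.724, -0.69, 0.0, -0.002]
contact_force: [0.5, -0.2, -0.8]
gripper_width: 85.3
grasp_force: 0.0
```

Request:
arm_command:
  rows:
    - {"grip":0,"linear":[0,0,0],"rot":[0,0,0]}
    - {"grip":0,"linear":[0,0,0],"rot":[0,0,0]}
    - {"grip":0,"linear":[0,0,0],"rot":[0,0,0]}
    - {"grip":0,"linear":[0,0,0],"rot":[0,0,0]}
    - {"grip":0,"linear":[0,0,0],"rot":[0,0,0]}
    - {"grip":0,"linear":[0,0,0],"rot":[0,0,0]}

```text
clock: 46.28
position: [447.4, 201.3, 26.7]
ee_rot: [0.724, -0.69, 0.0, -0.001]
contact_force: [-2.4, -0.2, 7.1]
gripper_width: 61.0
grasp_force: 64.0
```

Request:
arm_command:
  rows:
    - {"grip":0,"linear":[0,0,-30],"rot":[0,0,0]}
    - {"grip":0,"linear":[0,0,-80],"rot":[0,0,0]}
    - {"grip":0,"linear":[0,0,-130],"rot":[0,0,0]}
    - {"grip":0,"linear":[0,0,-150],"rot":[0,0,0]}

```text
clock: 46.78
position: [447.3, 201.4, 178.3]
ee_rot: [0.724, -0.69, 0.0, -0.003]
contact_force: [-0.4, 0.3, -4.4]
gripper_width: 61.0
grasp_force: 67.2
```

```bash
python3 go.py 562.2 -345.2 165 -87.3
```

```text
lin [551.4 -89.   11.6] rot [-0.  0. -0.] | now [447.3 201.4 178.3] psi -87.31 t 46.775
```

Request:
arm_command:
  rows:
    - {"grip":0,"linear":[40,-7,0],"rot":[0,0,0]}
    - {"grip":0,"linear":[552,-89.5,5],"rot":[0,0,0]}
    - {"grip":0,"linear":[552,-89.5,5],"rot":[0,0,0]}
    - {"grip":0,"linear":[552,-89.5,5],"rot":[0,0,0]}
    - {"grip":0,"linear":[552,-89.5,5],"rot":[0,0,0]}
    - {"grip":0,"linear":[552,-89.5,5],"rot":[0,0,0]}
    - {"grip":0,"linear":[552,-89.5,5],"rot":[0,0,0]}
    - {"grip":0,"linear":[552,-89.5,5],"rot":[0,0,0]}
    - {"grip":0,"linear":[552,-89.5,5],"rot":[0,0,0]}
    - {"grip":0,"linear":[552,-89.5,5],"rot":[0,0,0]}

```text
clock: 48.02
position: [561.2, -349.4, 168.4]
ee_rot: [0.722, -0.692, -0.001, 0.0]
contact_force: [-0.0, 1.1, -3.8]
gripper_width: 60.9
grasp_force: 67.0
```

Request:
arm_command:
  rows:
    - {"grip":0,"linear":[0,0,0],"rot":[0,0,0]}
    - {"grip":0,"linear":[0,0,0],"rot":[0,0,0]}
    - {"grip":0,"linear":[0,0,0],"rot":[0,0,0]}
    - {"grip":0,"linear":[0,0,0],"rot":[0,0,0]}
    - {"grip":0,"linear":[0,0,0],"rot":[0,0,0]}

```text
clock: 48.65
position: [562.2, -345.8, 170.3]
ee_rot: [0.724, -0.69, 0.0, -0.0]
contact_force: [-0.2, 0.7, -3.6]
gripper_width: 60.7
grasp_force: 67.0
```

```bash
python3 go.py 562.2 -345.2 47 -87.3
```

```text
lin [ -0.6   0.1 123.3] rot [-0. -0.  0.] | now [ 562.2 -345.8  170.3] psi -87.26 t 48.65
```

Request:
arm_command:
  rows:
    - {"grip":0,"linear":[0,0,50],"rot":[0,0,0]}
    - {"grip":0,"linear":[0,0,95],"rot":[0,0,0]}
    - {"grip":0,"linear":[0,0,118],"rot":[0,0,0]}
    - {"grip":0,"linear":[0,0,122],"rot":[0,0,0]}
    - {"grip":0,"linear":[0,0,122],"rot":[0,0,0]}
    - {"grip":0,"linear":[0,0,122],"rot":[0,0,0]}
    - {"grip":0,"linear":[0,0,122],"rot":[0,0,0]}

```text
clock: 49.52
position: [562.8, -346.6, 49.4]
ee_rot: [0.724, -0.69, 0.001, -0.001]
contact_force: [0.1, -0.7, -4.1]
gripper_width: 60.7
grasp_force: 67.0
```

```bash
python3 go.py 562.2 -345.2 36.3 -87.3
```

```text
lin [-1.5  0.6 13.1] rot [-0. -0. -0.] | now [ 562.8 -346.6   49.4] psi -87.3 t 49.525
```

Request:
arm_command:
  rows:
    - {"grip":0,"linear":[-1,0,6],"rot":[0,0,0]}
    - {"grip":0,"linear":[-1,0,10],"rot":[0,0,0]}
    - {"grip":0,"linear":[-1,0,12.5],"rot":[0,0,0]}
    - {"grip":0,"linear":[-1,0,12.5],"rot":[0,0,0]}
    - {"grip":0,"linear":[-1,0,12.5],"rot":[0,0,0]}

```text
clock: 50.15
position: [561.9, -345.4, 36.9]
ee_rot: [0.724, -0.69, -0.0, 0.0]
contact_force: [-2.6, 2.2, 5.4]
gripper_width: 60.9
grasp_force: 67.9
```

Touchdown again. I release, rise and back off to a viewing spot.

Request:
arm_command:
  rows:
    - {"grip":1,"linear":[0,0,0],"rot":[0,0,0]}
    - {"grip":1,"linear":[0,0,0],"rot":[0,0,0]}
    - {"grip":1,"linear":[0,0,0],"rot":[0,0,0]}
    - {"grip":1,"linear":[0,0,0],"rot":[0,0,0]}
    - {"grip":1,"linear":[0,0,0],"rot":[0,0,0]}
    - {"grip":1,"linear":[0,0,-30],"rot":[0,0,0]}
    - {"grip":1,"linear":[0,0,-80],"rot":[0,0,0]}
    - {"grip":1,"linear":[0,0,-130],"rot":[0,0,0]}
    - {"grip":1,"linear":[0,0,-180],"rot":[0,0,0]}

```text
clock: 51.28
position: [561.8, -345.3, 217.2]
ee_rot: [0.724, -0.69, 0.0, -0.0]
contact_force: [1.7, -1.1, -0.9]
gripper_width: 85.6
grasp_force: 0.0
```

Request:
arm_command:
  rows:
    - {"grip":1,"linear":[-140,0,-20],"rot":[0,0,0]}
    - {"grip":1,"linear":[-140,0,-20],"rot":[0,0,0]}
    - {"grip":1,"linear":[-140,0,-20],"rot":[0,0,0]}
    - {"grip":1,"linear":[-140,0,-20],"rot":[0,0,0]}
    - {"grip":1,"linear":[-140,0,-20],"rot":[0,0,0]}
    - {"grip":1,"linear":[-140,0,-20],"rot":[0,0,0]}
    - {"grip":1,"linear":[-140,0,-20],"rot":[0,0,0]}

```text
clock: 52.15
position: [555.3, -206.5, 235.0]
ee_rot: [0.723, -0.691, -0.0, 0.0]
contact_force: [0.1, -0.1, 0.5]
gripper_width: 85.3
grasp_force: 0.0
```

```bash
python3 -c "
from h import *
st,im=shot('wrist'); save(im,'w8.png'); print(st['position'])
for q,z in (('jar_red_centre',56),('jar_grey_centre',56),('lamp_raw_centre',38),('lamp_fired_centre',37)):
    for r in models.tip_of(im,q)[:2]: print(q,r['score'],r['pixel'],at(im,r['pixel'],z,st))
"
```

```text
[ 555.3184238  -206.45981126  234.99858901]
jar_red_centre 0.95 [280.7, 174.6] [ 558.54624454 -219.20939922   56.        ]
lamp_raw_centre 0.94 [282.5, 111.4] [ 559.52774012 -285.84438708   38.        ]
lamp_raw_centre 0.67 [457.2, 263.2] [ 328.96430413 -111.74524078   38.        ]
lamp_fired_centre 0.85 [227.9, 320.2] [621.67196864 -12.34173279  37.        ]
```

View pics/w8.png

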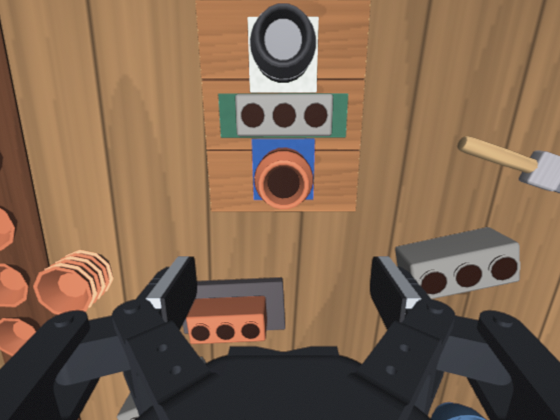

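The last view shows the orange jar upright on the blue tile (284,178), the raw lamp on the strip (284,115), the grey jar on the white tile (283,42), the fired lamp on the slab and the saucers untouched. The gripper is clear of everything.

```bash
python3 -c "
from bench import job
print(job.job_done())"
```

```text
the job is handed in; nothing more can be done
None
```

The job is handed in at about 52 s: in the last view both jars stand on their own tiles, the fired lamp lies on the slab, the raw lamp lies on the green strip and the saucers are untouched; the hand-in returned no verdict.

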